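Run the crew's shared gear through the UV disinfecting chamber

ROBOT

A 7-joint arm with a two-finger parallel gripper is mounted at the origin on a cart in front of the work surface, level with it; the furniture and walls round the work are solid. World frame = base frame: x ahead of the robot, y to its left, z up, the work surface at z = 0. Lengths are in m, angles in rad, forces in N, time in s.
With the tool pointing down it reaches from about 0.425 to 0.95 m from the base axis. Payload 4.7 kg.
Tool frame: the origin (TCP) lies midway between the tips of the shut fingers; the grasp point (between the pads) lies 19 mm behind it; x points along the fingers, y is the direction in which the jaws open and shut, and the axes are right-handed (so a half turn about x gives the same grasp; the last joint's range is limited). The gripper opens to 85 mm and grips with 20 to 120 N. Pads are 22 mm wide; open, the fingers measure 114 mm over their backs; the gripper's body (76 mm by 85 mm) begins 54 mm behind the grasp point. The pads swing forward as they close: fully open they stand 13 mm farther back than shut.
Start: joints at [-1.292, 0.469, -0.049, 1.532, 0.024, 1.141, -0.082], TCP at [0.204, 0.643, 0.231] pointing down, gripper open.
Joint ranges: [-2.59, 2.59], [-0.33, 1.99], [-1.39, 1.29], [0.1, 2.45], [-1.04, 4.18], [0.21, 1.99], [-2.66, 2.66]. Speed limits (rad/s): [2.57, 2.57, 3.14, 3.14, 3.14, 3.14, 3.14].

INTERFACE

Orientations are given as a unit quaternion [x, y, z, w].
In Python, from plant import robot gives the robot as it stands.
- The arm moves only by the shell command python3 -m creep 'ROWS' [FORCE]. ROWS is JSON, one flat list of numbers, 7 for each row, row after row: the turn, a rotation vector about the tool's x, y, z in degrees, then the shift along the tool's x, y, z in m, then the opening, from 0 (shut) to 1 (fully open). A call has 1 to 8 rows; each row shifts and turns the commanded pose from where the row before left it, along the tool's axes as they then stand; what a row does not reach is not made up. A row lasts 1/10 s, in which the tool goes at most 50 mm and 8.59 degrees, less where a joint would pass 70% of its speed; a pose out of reach is approached as far as the arm can. A call with a gripper value outside its range is refused whole. The fingers move at their own pace and stop on an object; FORCE is the grip in N (left out, the last holds). Time passes only in rows, so rows that do not move let the fingers close. It gives the time, the measured TCP pose, the force and the opening at its end, in the units of the state.
- robot.get_obs(): the state, without advancing time (a new reading comes with each control period).
- robot.grab_frame(name): name is "scene" or "top"; returns a dict with "pixels" (420x560x3 uint8, red, green, blue), "camera_matrix" (3x3 intrinsics, pixels), "k1" (the pictures are not rectified: a ray, as slopes to the right and down, at radius r is drawn at 1 + k1 r^2 times it, then the intrinsics apply), "extrinsics" (4x4, takes a point from camera to world coordinates). Camera axes: x right, y down, z forward; pixel columns grow to the right and rows downward; lengths in m; the calibration is good to about 2 mm. A picture is of the moment at which its call begins. There is no depth.
- robot.finish_job(): hands the job in, once; it reports no verdict.
The state is a dict: "time": time; "joint_pos": joint angles; "joint_velocities": joint speeds; "effort": joint torques, N m; "tcp_pos": TCP position; "orientation": TCP orientation; "ft_force": force on the tool from outside, world axes, zero at the start; "torque": the same for the moment, N m; "width": finger opening in m.
Only numpy, scipy, OpenCV 4.12 (cv2) and the standard library are available. Lean on these libraries where they do the work, as an engineer would, in place of code of your own. Each camera call takes 0.05 s, during which the arm holds its last target. There are 200 camera calls.

TASK

Disinfect the shared gear: lay every gas meter and flashlight that is out on the table flat on the wire rack of the open UV chamber, side by side with none on top of another, then lower the chamber's lid without letting it slam until it is fully shut. Only then lift the sprung guard on the control box at the chamber's side so that it stands open, flip the toggle under it fully over, away from you, to start the lamps, and let the guard drop shut over the toggle again. Leave the carton with the timer on it and the tape roll where they are.

Things in the scene. Friction and masses are not known exactly. Their poses are not given: they have to be found in the camera images.
- chamber: white steel UV tub, fixed, turned up to 0.3 rad. Origin: centre of its underside, on the table; x = away from the operator, y = left, z up. Outside 195 (x) by 340 mm (y), rim 92 mm high, walls 12.5 mm; inside 170 by 315 mm, floor = wire rack 34 mm above the table. The grey control box on its left is 130 (x) by 92 mm (y), top 68 mm high, centred at x = -20, y = +216 mm
- rack (a point): centre of the wire rack, on its upper surface, 34 mm above the table
- chamber_lid (a joint): lid, hinged along the far rim: 0 = shut on the rim, starts at 1.6 to 1.75 (upright or leaning slightly back), end stop 1.9 rad. Stiff hinges hold it at any angle; swinging it takes up to about 6 N at the tab. 195 mm long, 340 mm wide, 26 mm thick, its outer face 27 mm above the hinge line when shut
- lid_hinge (a point): middle of the lid's hinge line, which runs along the chamber's y, 91 mm above the table
- lid_tab (a point): middle of the outer (upper when shut) face of the black pull tab on the lid's free edge: 214 mm from the hinge line towards the operator and 20 mm above it when shut. The tab is 92 mm wide (along y), 10 mm thick, stands out 34 mm from the lid's edge. With the lid open the tab points up and this face looks away from the operator
- switch_guard (a joint): guard over the toggle, a black channel 72 mm long, 42 mm wide, 41 mm high, hinged at its far end (away from the operator): 0 = shut, 2.0 = thrown back against its stop. Its spring and weight drop it shut from anywhere below about 1.3 rad (up to 1 N at the tab); pushed beyond 1.5 rad it falls open and rests thrown back
- guard_hinge (a point): middle of the guard's hinge line, which runs along the chamber's y, 76 mm above the table
- guard_tab (a point): centre of the lift tab that stands out 29 mm from the guard's free end, 12 mm thick (along y) and 12 mm high; when shut this point is 89 mm from the hinge line towards the operator and 30 mm above it (106 mm above the table), with 32 mm of free air under the tab
- lamp_toggle (a joint): steel bat toggle under the guard: 0 = off, leaning 0.35 rad towards the operator; 0.7 = on, leaning 0.35 rad away towards the hinges; stiff, stays where it is left, about 1 N at its tip. It pivots 77 mm above the table, 35 mm from the guard's hinge line towards the operator
- toggle_tip (a point): top end of the toggle bat, 31 mm above its pivot; the bat is 8 to 12 mm thick
- strip_carton: printed carton 62 x 115 x 32 mm, stays where it is; origin at the centre of its underside
- tape_roll: yellow tape roll 92 mm across, 30 mm high, stays where it is; origin at the centre of its underside
- lab_timer: countdown timer 60 x 66 x 19 mm lying on the carton, stays where it is; origin at the centre of its underside
- meter_0: a yellow four-gas meter lying on its back, 112 mm (its x) by 62 mm (its y), 32 mm high, about 0.2 kg, grasped across the 62 mm; origin at the centre of its underside, z up (may be absent)
- meter_0_mid (a point): centre of meter_0, 15 mm above its underside
- torch_0: a black flashlight lying on its side, 114 mm long (along its y) and 29 mm thick, about 0.14 kg, round with four small flats that keep it from rolling; origin on its skin at mid-length, 14.5 mm below its axis (may be absent)
- torch_0_mid (a point): centre of torch_0, on its axis at mid-length
- meter_1: a yellow four-gas meter lying on its back, 112 mm (its x) by 62 mm (its y), 32 mm high, about 0.2 kg, grasped across the 62 mm; origin at the centre of its underside, z up (may be absent)
- meter_1_mid (a point): centre of meter_1, 15 mm above its underside
- torch_1: a black flashlight lying on its side, 114 mm long (along its y) and 29 mm thick, about 0.14 kg, round with four small flats that keep it from rolling; origin on its skin at mid-length, 14.5 mm below its axis (may be absent)
- torch_1_mid (a point): centre of torch_1, on its axis at mid-length

How it is judged:
By the outcome, as a careful person would: the job done as asked, in the order asked, and still so for the second after the job is handed in, with the robot touching nothing.
Of meter_0, meter_1, torch_0, torch_1 only 3 to 4 are there at a start; the rules pass over those that are not, and their reading is None.
At some moment in a run one of meter_0, meter_1, torch_0, torch_1 may be knocked a few centimetres aside while the robot is not near it.
Once in a run the grip may slacken for a moment while it holds something.
It also fails if it takes over 208 s, if anything falls off the work surface, if the arm or the gripper's body presses on something with over 40 N, if the wrist force passes 120 N, or if a joint passes its speed limit or range.

## Working session

There is one attempt and no reset: what is moved stays moved. The work goes in short steps, Python scripts to look and compute and a shell command to move; the robot and the scene stay as the last step left them, time stands still between calls to the robot, and variables do not carry over. Pictures are saved under pics/ and viewed, about 12 in all and at most 16, crops included, and the job is handed in when it is done.

```bash
ls; mkdir -p pics
python3 - <<'E'
from plant import robot
import cv2
o=robot.get_obs();print({k:(v if isinstance(v,(int,float)) else [round(float(x),3) for x in v]) for k,v in o.items()})
for n in("scene","top"):
    f=robot.grab_frame(n);cv2.imwrite(f"pics/{n}0.png",f["pixels"][:,:,::-1]);print(n,f["camera_matrix"],f["k1"],f["extrinsics"])
E
```

```text
pics
{'time': 0.0, 'joint_pos': [-1.292, 0.469, -0.049, 1.534, 0.024, 1.141, -0.082], 'joint_velocities': [0.0, 0.0, -0.0, 0.0, 0.001, -0.001, -0.0], 'effort': [0.001, -51.031, -0.047, -23.771, 0.011, 0.008, -0.0], 'tcp_pos': [0.204, 0.643, 0.23], 'orientation': [0.108, 0.699, -0.109, 0.699], 'ft_force': [-1.192, -0.324, -0.193], 'torque': [0.033, 0.016, -0.023], 'width': 0.08551842039879036}
scene [[538.24220911   0.         280.95528907]
 [  0.         538.24220911 204.08199334]
 [  0.           0.           1.        ]] -0.0628476605842988 [[ 0.83197026 -0.3764069   0.40760685 -0.05033834]
 [-0.55444156 -0.53690998  0.63586337 -0.88414684]
 [-0.02049517 -0.75501359 -0.65538876  1.03490376]
 [ 0.          0.          0.          1.        ]]
top [[471.64533147   0.         276.40887866]
 [  0.         471.64533147 209.03031828]
 [  0.           0.           1.        ]] -0.0909312275951194 [[ 0.01929562 -0.98580778  0.16676543  0.30481031]
 [-0.99980134 -0.01985868 -0.00170935  0.02581077]
 [ 0.00499683 -0.16669932 -0.98599512  1.57179723]
 [ 0.          0.          0.          1.        ]]
```

View pics/scene0.png

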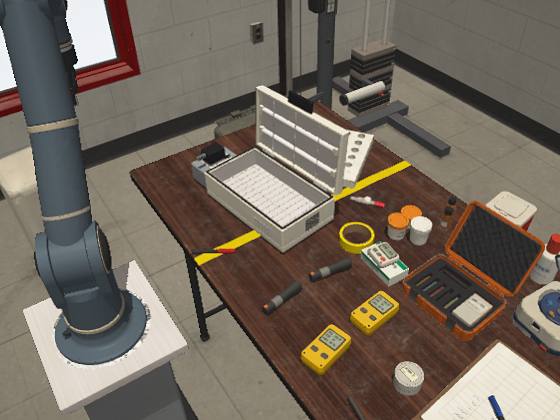

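View pics/top0.png

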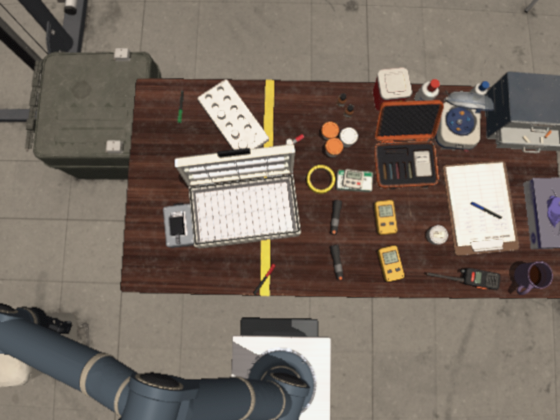

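```bash
cat > h.py <<'E'
import numpy as np, cv2
from scipy.spatial.transform import Rotation as R
from plant import robot
def cal(f):
    K=np.array(f["camera_matrix"]);E=np.array(f["extrinsics"]);return K,np.array([f["k1"],0,0,0.]),E
def ray(f,uv):
    K,d,E=cal(f);p=np.float64(uv).reshape(-1,1,2)
    n=cv2.undistortPointsIter(p,K,d,None,None,(3,50,1e-10)).reshape(-1,2)
    return E[:3,3],np.c_[n,np.ones(len(n))]@E[:3,:3].T
def pix(f,uv,z):
    o,r=ray(f,uv);return o+r*((z-o[2])/r[:,2])[:,None]
def proj(f,P):
    K,d,E=cal(f);W=np.linalg.inv(E)
    return cv2.projectPoints(np.float64(P).reshape(-1,1,3),cv2.Rodrigues(W[:3,:3])[0],W[:3,3],K,d)[0].reshape(-1,2)
def down(yaw):
    "tool x down, tool y = jaw axis at world angle yaw (rad)"
    x=np.array([0,0,-1.]);y=np.array([np.cos(yaw),np.sin(yaw),0]);return R.from_matrix(np.c_[x,y,np.cross(x,y)])
def go(p,rot=None,o=None):
    "total turn (deg rotvec) and shift in current tool axes; nearest of two jaw flips"
    o=o or robot.get_obs();c=R.from_quat(o["orientation"]);s=c.inv().apply(np.array(p)-o["tcp_pos"])
    t=np.zeros(3)
    if rot is not None:
        t=min([(c.inv()*q).as_rotvec(degrees=True) for q in(rot,rot*R.from_euler('x',np.pi))],key=np.linalg.norm)
    print("turn",t.round(1),"shift(start axes)",s.round(4))
    return t,s
def state():
    o=robot.get_obs();m=R.from_quat(o["orientation"]).as_matrix()
    print("t",round(o["time"],1),"tcp",np.round(o["tcp_pos"],4),"x",m[:,0].round(3),"y",m[:,1].round(3),"F",np.round(o["ft_force"],1),"w",round(o["width"],4),"q",np.round(o["joint_pos"],2))
E
python3 - <<'E'
from h import *
f=robot.grab_frame("top");im=f["pixels"][:,:,::-1].copy()
hsv=cv2.cvtColor(im,cv2.COLOR_BGR2HSV)
m=cv2.inRange(hsv,(15,120,120),(32,255,255));m[:,:365]=0;m=cv2.morphologyEx(m,cv2.MORPH_CLOSE,np.ones((9,9)))
for c in cv2.findContours(m,0,1)[0]:
    if cv2.contourArea(c)<150: continue
    w=pix(f,c.reshape(-1,2)+0.0,0.028);r=cv2.minAreaRect(np.float32(w[:,:2]*1000));print(r, c.reshape(-1,2).mean(0))
cv2.imwrite("pics/crop1.png",cv2.resize(im[135:285,160:420],None,fx=3,fy=3,interpolation=cv2.INTER_CUBIC))
E
```

```text
((393.6430969238281, -357.8202209472656), (111.99797821044922, 64.19667053222656), 14.186600685119629) [391.43617021 263.05319149]
((547.2105102539062, -342.40924072265625), (113.85136413574219, 63.92191696166992), 6.897868633270264) [386.10526316 216.74736842]
```

View pics/crop1.png

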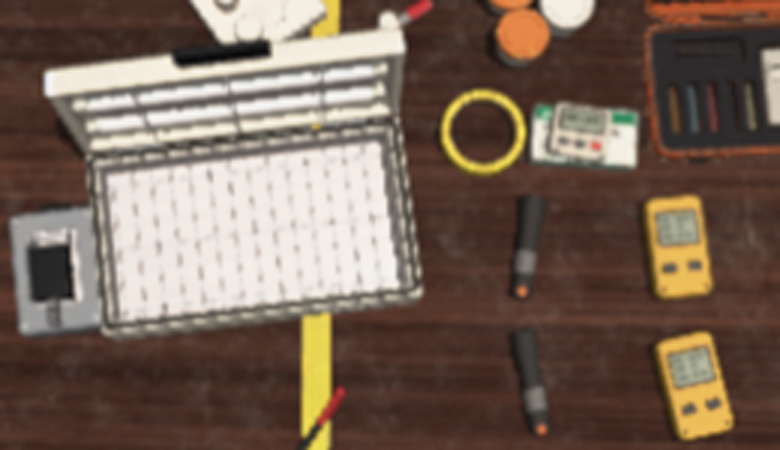

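```bash
cat > ch.py <<'E'
from h import *
from scipy.optimize import least_squares
def c2u(c): return np.array(c,float)/3+[160,135]-0.33
f=robot.grab_frame("top")
pts=[((107,333),(-.0975,.17,.092)),((422,297),(-.0975,-.17,.092)),((20,335),(-.085,.262,.068)),((11,213),(.045,.262,.068)),((391,124),(.0975,-.17,.092)),((90,158),(.0975,.17,.092))]
U=np.array([c2u(a) for a,_ in pts]);L=np.array([b for _,b in pts])
T=lambda q,L:np.c_[L[:,:2]@np.array([[np.cos(q[2]),-np.sin(q[2])],[np.sin(q[2]),np.cos(q[2])]]).T+q[:2],L[:,2]]
s=least_squares(lambda q:(proj(f,T(q,L))-U).ravel(),[.6,.1,0],loss='soft_l1')
print("chamber",s.x.round(4),(proj(f,T(s.x,L))-U).round(1).tolist())
for n,a,b in(("tA",(531,197),(521,297)),("tB",(523,330),(542,434))):
    w=pix(f,[c2u(a),c2u(b)],.0145);d=w[0]-w[1];print(n,w.mean(0).round(4),"len",np.linalg.norm(d).round(3),"axis deg",np.degrees(np.arctan2(d[1],d[0])).round(1))
np.save("ch.npy",s.x)
for y in(.1,.026,-.026,-.1):print(y,T(s.x,np.array([[0,y,.034]])).round(4))
E
python3 ch.py
```

```text
chamber [0.5501 0.1252 0.1324] [[-1.5, 0.6], [0.7, 0.6], [-0.0, -0.1], [-0.0, 0.8], [3.7, -1.5], [-0.9, -1.3]]
tA [ 0.5454 -0.1735  0.0145] len 0.114 axis deg -5.7
tB [ 0.3954 -0.1806  0.0145] len 0.116 axis deg 10.5
0.1 [[0.5369 0.2243 0.034 ]]
0.026 [[0.5467 0.151  0.034 ]]
-0.026 [[0.5535 0.0994 0.034 ]]
-0.1 [[0.5633 0.0261 0.034 ]]
```

```bash
cat >> h.py <<'E'
def plan(x,y,z,deg):
    "jaw yaw deg: turn first, then shift in the turned axes"
    o=robot.get_obs();c=R.from_quat(o["orientation"]);rot=down(np.radians(deg))
    q=min((rot,rot*R.from_euler('x',np.pi)),key=lambda q:(c.inv()*q).magnitude())
    print("turn",(c.inv()*q).as_rotvec(degrees=True).round(1),"shift after",q.inv().apply(np.array([x,y,z])-o["tcp_pos"]).round(3),"y",q.as_matrix()[:,1].round(2),"z",q.as_matrix()[:,2].round(2))
E
python3 - <<'E'
from h import *
state();plan(.5,.13,.25,96.9);plan(.547,-.342,.1,96.9)
E
```

```text
t 0.2 tcp [0.2044 0.643  0.2307] x [-0.    -0.001 -1.   ] y [ 0.303  0.953 -0.001] F [ 0.1 -0.3 -0.1] w 0.0851 q [-1.29  0.47 -0.05  1.53  0.02  1.14 -0.08]
turn [-24.5  -0.    0.1] shift after [-0.019 -0.545  0.232] y [-0.12  0.99  0.  ] z [ 0.99  0.12 -0.  ]
turn [-24.5  -0.    0.1] shift after [ 0.131 -1.019  0.222] y [-0.12  0.99  0.  ] z [ 0.99  0.12 -0.  ]
```

```bash
python3 -m creep '[-8.2,0,0,0,0,0,1, -8.2,0,0,0,0,0,1, -8.1,0,0,0,0,0,1, 0,0,0,-0.004,-0.03,0.015,1, 0,0,0,-0.004,-0.04,0.022,1, 0,0,0,-0.004,-0.04,0.022,1, 0,0,0,-0.004,-0.04,0.022,1, 0,0,0,-0.003,-0.04,0.022,1]' 40
python3 -m creep '[0,0,0,0,-0.04,0.022,1, 0,0,0,0,-0.04,0.022,1, 0,0,0,0,-0.045,0.022,1, 0,0,0,0,-0.045,0.022,1, 0,0,0,0,-0.045,0.022,1, 0,0,0,0,-0.045,0.019,1, 0,0,0,0,-0.045,0,1, 0,0,0,0,-0.045,0,1]'
python3 -m creep '[0,0,0,0,-0.045,0,1, 0,0,0,0,-0.045,0,1, 0,0,0,0,-0.045,0,1, 0,0,0,0,-0.045,0,1, 0,0,0,0.02,-0.045,0,1, 0,0,0,0.02,-0.045,0,1, 0,0,0,0.02,-0.045,0,1, 0,0,0,0,-0.03,0,1]'
python3 - <<'E'
from h import *
state();plan(.547,-.342,.0,96.9)
E
```

```text
time: 1.0
tcp_pos: [0.3303, 0.4653, 0.2505]
orientation: [-0.042, 0.706, 0.042, 0.706]
ft_force: [0.4, 0.3, 1.1]
width: 0.0854
time: 1.8
tcp_pos: [0.4996, 0.1331, 0.2501]
orientation: [-0.042, 0.706, 0.042, 0.706]
ft_force: [0.1, 0.1, -0.1]
width: 0.0854
time: 2.6
tcp_pos: [0.5381, -0.2105, 0.1874]
orientation: [-0.041, 0.708, 0.041, 0.704]
ft_force: [0.0, 0.3, 0.4]
width: 0.0856
t 2.6 tcp [ 0.5381 -0.2105  0.1874] x [-0.005  0.    -1.   ] y [-0.116  0.993  0.001] F [0.  0.3 0.4] w 0.0856 q [ 0.06  0.36  0.31  1.83 -0.13  0.97  2.11]
turn [-0.2 -0.3 -0. ] shift after [ 0.187 -0.132 -0.007] y [-0.12  0.99  0.  ] z [ 0.99  0.12 -0.  ]
```

```bash
python3 -m creep '[0,0,0,0.02,-0.04,-0.002,1, 0,0,0,0.02,-0.04,-0.002,1, 0,0,0,0.02,-0.04,-0.003,1, 0,0,0,0.02,-0.012,0,1, 0,0,0,0,0,0,1]'
python3 - <<'E'
from h import *
f=robot.grab_frame("top");im=f["pixels"][:,:,::-1].copy()
cv2.imwrite("pics/crop2.png",cv2.resize(im[170:310,300:440],None,fx=4,fy=4,interpolation=cv2.INTER_CUBIC))
state();plan(.547,-.342,.0,96.9)
E
```

```text
time: 3.1
tcp_pos: [0.5465, -0.3412, 0.1071]
orientation: [-0.04, 0.708, 0.041, 0.704]
ft_force: [-0.7, 1.2, -0.9]
width: 0.0851
t 3.1 tcp [ 0.548  -0.3394  0.1087] x [-0.003  0.002 -1.   ] y [-0.118  0.993  0.002] F [-0.3  1.3  0.7] w 0.0856 q [ 0.27  0.55  0.3   1.74 -0.2   0.89  2.35]
turn [-0.1 -0.2 -0.1] shift after [ 0.109 -0.002 -0.001] y [-0.12  0.99  0.  ] z [ 0.99  0.12 -0.  ]
```

View pics/crop2.png

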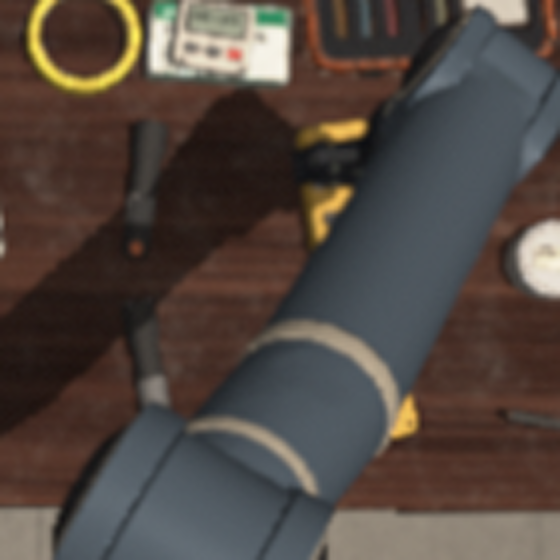

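```bash
python3 -m creep '[0,0,0,0.03,-0.001,-0.001,1, 0,0,0,0.03,-0.001,0,1, 0,0,0,0.025,0,0,1, 0,0,0,0.015,0,0,1, 0,0,0,0.006,0,0,1, 0,0,0,0,0,0,1]' 50
python3 -m creep '[0,0,0,0,0,0,0.5, 0,0,0,0,0,0,0.3, 0,0,0,0,0,0,0.3, 0,0,0,0,0,0,0.3, 0,0,0,0,0,0,0.3, 0,0,0,0,0,0,0.3]' 50
python3 -m creep '[0,0,0,-0.02,0,0,0.3, 0,0,0,-0.03,0,0,0.3, 0,0,0,-0.04,0,0,0.3, 0,0,0,-0.04,0,0,0.3,0,0,0,-0.03,0,0,0.3, 0,0,0,0,0,0,0.3]'
python3 - <<'E'
from h import *
state();plan(.5369,.2243,.2,97.6);plan(.5633,.0261,.2,97.6)
E
```

```text
time: 3.75
tcp_pos: [0.549, -0.3407, 0.0045]
orientation: [-0.043, 0.706, 0.043, 0.706]
ft_force: [0.3, 0.9, -0.1]
width: 0.0854
time: 4.35
tcp_pos: [0.5496, -0.3421, 0.0062]
orientation: [-0.043, 0.705, 0.042, 0.707]
ft_force: [-1.0, -0.5, 7.2]
width: 0.0596
time: 4.95
tcp_pos: [0.5509, -0.3433, 0.1698]
orientation: [-0.044, 0.703, 0.04, 0.709]
ft_force: [0.8, -1.9, -1.4]
width: 0.0594
t 5.0 tcp [ 0.5509 -0.3433  0.1698] x [ 0.009 -0.005 -1.   ] y [-0.119  0.993 -0.006] F [ 0.8 -1.9 -1.4] w 0.0594 q [ 0.26  0.49  0.33  1.69 -0.18  0.99  2.34]
turn [-0.8  0.5  0.3] shift after [-0.03   0.564  0.061] y [-0.13  0.99  0.  ] z [0.99 0.13 0.  ]
turn [-0.8  0.5  0.3] shift after [-0.03   0.365  0.061] y [-0.13  0.99  0.  ] z [0.99 0.13 0.  ]
```

```bash
python3 -m creep '[-0.8,0.5,0.3,0,0.02,0,0.3, 0,0,0,-0.01,0.035,0.005,0.3, 0,0,0,-0.01,0.04,0.005,0.3, 0,0,0,-0.01,0.045,0.005,0.3, 0,0,0,0,0.045,0.005,0.3, 0,0,0,0,0.045,0.005,0.3, 0,0,0,0,0.045,0.005,0.3, 0,0,0,0,0.045,0.005,0.3]'
python3 -m creep '[0,0,0,0,0.045,0.005,0.3, 0,0,0,0,0.045,0.005,0.3, 0,0,0,0,0.045,0.005,0.3, 0,0,0,0,0.045,0.005,0.3, 0,0,0,0,0.04,0.003,0.3, 0,0,0,0,0.02,0.003,0.3, 0,0,0,0,0,0,0.3, 0,0,0,0,0,0,0.3]'
python3 - <<'E'
from h import *
f=robot.grab_frame("top");im=f["pixels"][:,:,::-1].copy()
cv2.imwrite("pics/crop3.png",cv2.resize(im[135:315,150:420],None,fx=2.9,fy=2.9,interpolation=cv2.INTER_CUBIC))
state();plan(.5369,.2243,.043,97.6)
E
```

```text
time: 5.75
tcp_pos: [0.539, -0.0168, 0.194]
orientation: [-0.046, 0.71, 0.05, 0.701]
ft_force: [1.4, -0.3, -3.0]
width: 0.0596
time: 6.55
tcp_pos: [0.5333, 0.2215, 0.195]
orientation: [-0.047, 0.71, 0.049, 0.701]
ft_force: [0.0, -0.1, -1.8]
width: 0.0595
t 6.6 tcp [0.5339 0.2204 0.1954] x [-0.012  0.002 -1.   ] y [-0.133  0.991  0.004] F [-0.   0.1 -2.7] w 0.0597 q [-0.57  0.35  0.14  1.81 -0.07  1.    1.3 ]
turn [ 0.  -0.6 -0.2] shift after [0.152 0.003 0.004] y [-0.13  0.99  0.  ] z [0.99 0.13 0.  ]
```

View pics/crop3.png

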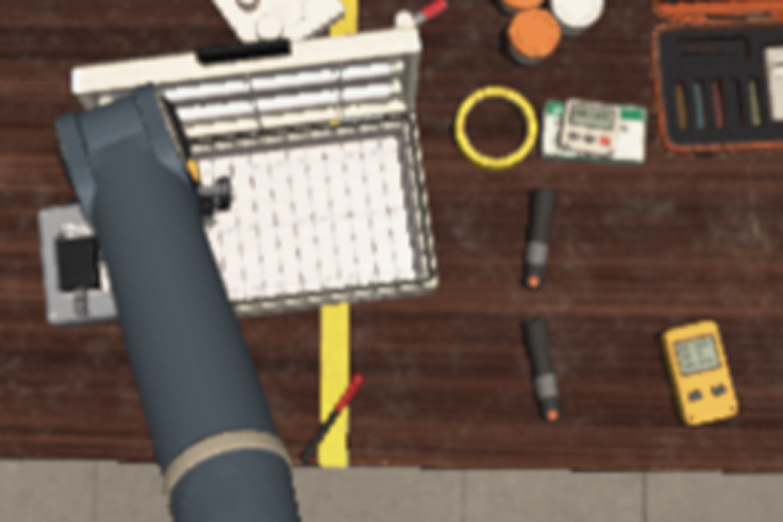

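```bash
python3 -m creep '[0,-0.6,-0.2,0.015,0.003,0.003,0.3, 0,0,0,0.025,0,0,0.3, 0,0,0,0.025,0,0,0.3, 0,0,0,0.015,0,0,0.3, 0,0,0,0,0,0,0.3]'
python3 - <<'E'
from h import *
f=robot.grab_frame("scene");im=f["pixels"][:,:,::-1].copy()
cv2.imwrite("pics/s4.png",cv2.resize(im[30:260,100:420],None,fx=2.4,fy=2.4,interpolation=cv2.INTER_CUBIC))
state();plan(.5369,.2243,.043,97.6)
E
```

```text
time: 7.1
tcp_pos: [0.5356, 0.2224, 0.114]
orientation: [-0.047, 0.707, 0.046, 0.704]
ft_force: [-0.8, -0.6, -1.5]
width: 0.0596
t 7.2 tcp [0.5368 0.2231 0.1156] x [-0.001  0.    -1.   ] y [-0.131  0.991  0.   ] F [ 0.8  0.2 -2.1] w 0.06 q [-0.57  0.44  0.13  1.88 -0.08  0.82  1.31]
turn [-0.1 -0.1 -0. ] shift after [0.073 0.001 0.   ] y [-0.13  0.99  0.  ] z [0.99 0.13 0.  ]
```

View pics/s4.png

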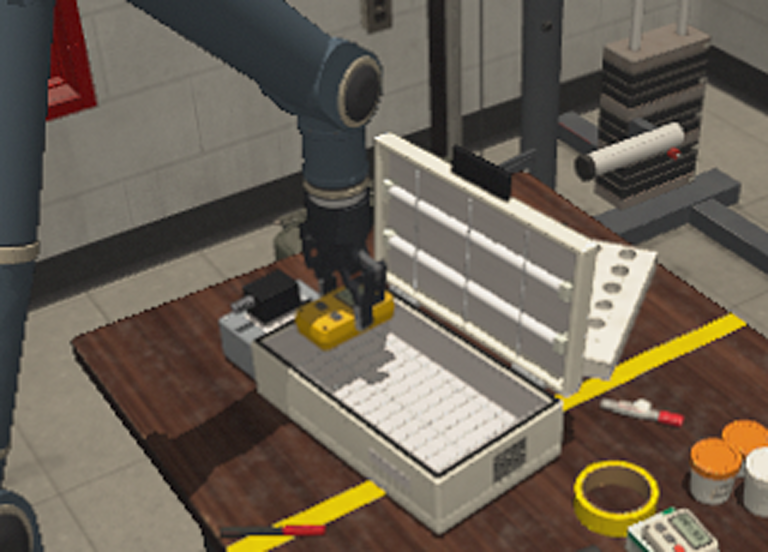

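```bash
python3 -m creep '[0,0,0,0.02,0.001,0,0.3, 0,0,0,0.025,0,0,0.3, 0,0,0,0.017,0,0,0.3, 0,0,0,0.006,0,0,0.3, 0,0,0,0.003,0,0,0.3, 0,0,0,0.003,0,0,0.3, 0,0,0,0,0,0,0.3]'
python3 - <<'E'
from h import *
state();plan(.5369,.2243,.040,97.6)
E
```

```text
time: 7.85
tcp_pos: [0.5379, 0.2265, 0.0433]
orientation: [-0.046, 0.705, 0.048, 0.707]
ft_force: [-0.9, 1.0, -2.0]
width: 0.0597
t 7.8 tcp [0.5379 0.2265 0.0433] x [ 0.003  0.003 -1.   ] y [-0.133  0.991  0.002] F [-0.9  1.  -2. ] w 0.0597 q [-0.56  0.55  0.11  1.92 -0.1   0.68  1.32]
turn [ 0.1  0.2 -0.1] shift after [ 0.003 -0.002 -0.001] y [-0.13  0.99  0.  ] z [0.99 0.13 0.  ]
```

```bash
python3 -m creep '[0,0,0,0.003,-0.001,0,0.3, 0,0,0,0,0,0,0.3, 0,0,0,0,0,0,0.75, 0,0,0,0,0,0,0.85, 0,0,0,0,0,0,0.85, 0,0,0,0,0,0,0.85]'
python3 -m creep '[0,0,0,-0.02,0,0,0.85, 0,0,0,-0.03,0,0,0.85, 0,0,0,-0.04,0,0,0.85, 0,0,0,-0.04,0,0,1, 0,0,0,-0.03,0,0,1, 0,0,0,0,0,0,1]'
python3 - <<'E'
from h import *
state();plan(.3936,-.3578,.11,104.2)
E
```

```text
time: 8.45
tcp_pos: [0.5375, 0.2254, 0.0397]
orientation: [-0.047, 0.705, 0.048, 0.706]
ft_force: [0.4, -0.3, -0.3]
width: 0.0728
time: 9.05
tcp_pos: [0.54, 0.2261, 0.2047]
orientation: [-0.045, 0.702, 0.049, 0.709]
ft_force: [-0.4, -0.0, -0.0]
width: 0.0854
t 9.1 tcp [0.54   0.2261 0.2047] x [ 0.01   0.007 -1.   ] y [-0.133  0.991  0.005] F [-0.4 -0.  -0. ] w 0.0854 q [-0.58  0.34  0.15  1.8  -0.06  0.99  1.29]
turn [-6.5  0.6 -0.3] shift after [ 0.095 -0.53  -0.285] y [-0.25  0.97  0.  ] z [0.97 0.25 0.  ]
```

```bash
python3 -m creep '[-6.5,0.6,-0.3,0,0,0,1, 0,0,0,0,-0.03,-0.01,1, 0,0,0,0,-0.04,-0.015,1, 0,0,0,0,-0.04,-0.02,1, 0,0,0,0,-0.04,-0.02,1, 0,0,0,0,-0.04,-0.02,1, 0,0,0,0,-0.04,-0.02,1, 0,0,0,0,-0.04,-0.02,1]'
python3 -m creep '[0,0,0,0,-0.04,-0.025,1, 0,0,0,0,-0.04,-0.025,1, 0,0,0,0,-0.04,-0.025,1, 0,0,0,0,-0.04,-0.025,1, 0,0,0,0.02,-0.04,-0.025,1, 0,0,0,0.03,-0.04,-0.025,1, 0,0,0,0.03,-0.02,-0.01,1, 0,0,0,0.015,0,0,1]'
python3 -m creep '[0,0,0,0,0,0,1]'
python3 - <<'E'
from h import *
state();plan(.3936,-.3578,.003,104.2)
f=robot.grab_frame("top");im=f["pixels"][:,:,::-1].copy()
cv2.imwrite("pics/crop5.png",cv2.resize(im[135:315,150:420],None,fx=2.9,fy=2.9,interpolation=cv2.INTER_CUBIC))
E
```

```text
time: 9.85
tcp_pos: [0.4809, -0.0689, 0.2008]
orientation: [-0.089, 0.705, 0.086, 0.698]
ft_force: [0.2, -0.5, 0.2]
width: 0.0854
time: 10.65
tcp_pos: [0.3883, -0.356, 0.1094]
orientation: [-0.086, 0.706, 0.084, 0.698]
ft_force: [-0.2, 0.4, -1.0]
width: 0.0856
time: 10.75
tcp_pos: [0.3893, -0.3524, 0.1093]
orientation: [-0.086, 0.707, 0.087, 0.697]
ft_force: [0.8, 0.7, -0.3]
width: 0.0853
t 10.8 tcp [ 0.3893 -0.3524  0.1093] x [-0.013 -0.001 -1.   ] y [-0.243  0.97   0.002] F [ 0.8  0.7 -0.3] w 0.0853 q [ 0.37  0.39  0.35  2.02 -0.18  0.77  2.64]
turn [-0.2 -0.8 -0.1] shift after [ 0.106 -0.006  0.003] y [-0.25  0.97  0.  ] z [0.97 0.25 0.  ]
```

View pics/crop5.png

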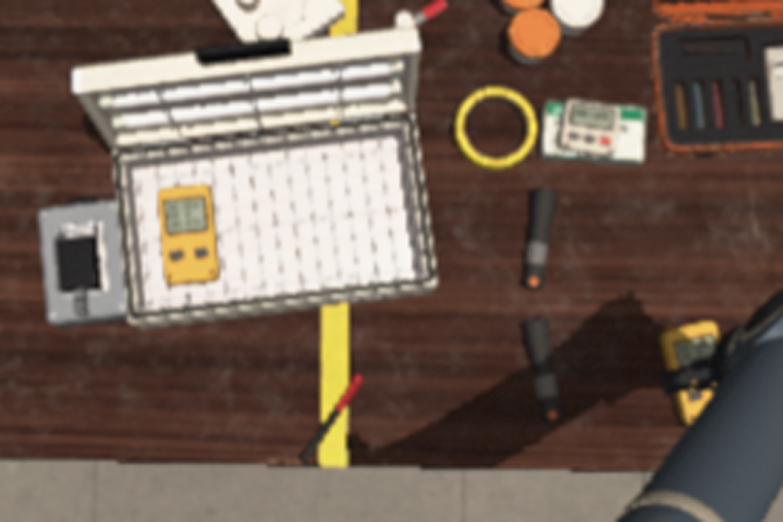

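```bash
python3 -m creep '[8,0,0,0,0,0,1, 8.5,0,0,0,0,0,1]'
python3 - <<'E'
from h import *
state()
E
```

```text
time: 11.0
tcp_pos: [0.3926, -0.3528, 0.1132]
orientation: [0.014, 0.709, -0.018, 0.705]
ft_force: [-0.1, 0.4, 0.3]
width: 0.0856
t 11.0 tcp [ 0.3926 -0.3528  0.1132] x [-0.006 -0.005 -1.   ] y [ 0.045  0.999 -0.006] F [-0.1  0.4  0.3] w 0.0856 q [ 0.31  0.39  0.43  2.02 -0.22  0.78  2.39]
```

Positive turn lowers joint 7; finish the half turn.

```bash
python3 -m creep '[8.5,0,0,0,0,0,1, 8.5,0,0,0,0,0,1, 8.5,0,0,0,0,0,1, 8.5,0,0,0,0,0,1, 8.5,0,0,0,0,0,1, 8.5,0,0,0,0,0,1, 8.5,0,0,0,0,0,1, 8.5,0,0,0,0,0,1]'
python3 -m creep '[8.5,0,0,0,0,0,1, 8.5,0,0,0,0,0,1, 8.5,0,0,0,0,0,1, 8.5,0,0,0,0,0,1, 8.5,0,0,0,0,0,1, 8.5,0,0,0,0,0,1, 8.5,0,0,0,0,0,1, 8.5,0,0,0,0,0,1]'
python3 -m creep '[8.5,0,0,0,0,0,1, 8.5,0,0,0,0,0,1, 8.5,0,0,0,0,0,1, 2,0,0,0,0,0,1, 0,0,0,0,0,0,1]'
python3 - <<'E'
from h import *
state();plan(.3936,-.3578,.003,104.2)
E
```

```text
time: 11.8
tcp_pos: [0.3931, -0.3524, 0.1134]
orientation: [0.406, 0.578, -0.411, 0.577]
ft_force: [-0.4, 0.3, 0.2]
width: 0.0853
time: 12.6
tcp_pos: [0.3932, -0.3523, 0.1133]
orientation: [-0.659, -0.249, 0.664, -0.251]
ft_force: [0.2, -0.8, 0.3]
width: 0.0854
time: 13.1
tcp_pos: [0.3926, -0.3526, 0.1127]
orientation: [-0.699, -0.087, 0.704, -0.09]
ft_force: [0.4, -0.4, 0.5]
width: 0.0851
t 13.1 tcp [ 0.3926 -0.3526  0.1127] x [-0.007 -0.005 -1.   ] y [ 0.248 -0.969  0.003] F [ 0.4 -0.4  0.5] w 0.0851 q [-0.18  0.66  1.17  2.04 -0.75  0.96  0.07]
turn [ 0.2  0.5 -0.2] shift after [0.11  0.005 0.   ] y [ 0.25 -0.97  0.  ] z [-0.97 -0.25  0.  ]
```

```bash
python3 -m creep '[0.2,0.5,-0.2,0.02,0.004,0,1, 0,0,0,0.03,0.001,0,1, 0,0,0,0.03,0,0,1, 0,0,0,0.02,0,0,1, 0,0,0,0.008,0,0,1, 0,0,0,0,0,0,1]' 50
python3 -m creep '[0,0,0,0,0,0,0.5, 0,0,0,0,0,0,0.3, 0,0,0,0,0,0,0.3, 0,0,0,0,0,0,0.3, 0,0,0,0,0,0,0.3, 0,0,0,0,0,0,0.3]' 50
python3 -m creep '[0,0,0,-0.02,0,0,0.3, 0,0,0,-0.03,0,0,0.3, 0,0,0,-0.04,0,0,0.3, 0,0,0,-0.04,0,0,0.3,0,0,0,-0.04,0,0,0.3, 0,0,0,0,0,0,0.3]'
python3 - <<'E'
from h import *
state();plan(.5633,.0261,.17,97.6)
E
```

```text
time: 13.7
tcp_pos: [0.3928, -0.3577, 0.0041]
orientation: [-0.702, -0.087, 0.702, -0.086]
ft_force: [-0.0, -0.2, 0.7]
width: 0.0852
time: 14.3
tcp_pos: [0.3935, -0.3584, 0.0059]
orientation: [0.703, 0.086, -0.701, 0.086]
ft_force: [-0.9, 1.5, 6.5]
width: 0.0599
time: 14.9
tcp_pos: [0.3945, -0.361, 0.1795]
orientation: [0.705, 0.084, -0.699, 0.088]
ft_force: [0.1, -1.1, -2.1]
width: 0.0599
t 14.9 tcp [ 0.3945 -0.361   0.1795] x [ 0.008 -0.005 -1.   ] y [ 0.241 -0.97   0.007] F [ 0.1 -1.1 -2.1] w 0.0599 q [-0.23  0.56  1.25  1.97 -0.63  1.05 -0.02]
turn [ 6.4 -0.4 -0.4] shift after [ 0.009 -0.361 -0.219] y [ 0.13 -0.99  0.  ] z [-0.99 -0.13  0.  ]
```

```bash
python3 -m creep '[3,0,0,0,0,-0.02,0.3, 3.4,-0.4,-0.4,0,-0.01,-0.03,0.3, 0,0,0,0,-0.03,-0.03,0.3, 0,0,0,0,-0.04,-0.03,0.3, 0,0,0,0,-0.04,-0.03,0.3, 0,0,0,0,-0.04,-0.03,0.3, 0,0,0,0,-0.04,-0.03,0.3, 0,0,0,0,-0.04,-0.02,0.3]'
python3 -m creep '[0,0,0,0,-0.04,0,0.3, 0,0,0,0,-0.04,0,0.3, 0,0,0,0,-0.03,0,0.3, 0,0,0,0,-0.01,0,0.3, 0,0,0,0,0,0,0.3]'
python3 - <<'E'
from h import *
state();plan(.5633,.0261,.043,97.6)
E
```

```text
time: 15.7
tcp_pos: [0.5792, -0.0844, 0.174]
orientation: [-0.703, -0.05, 0.708, -0.045]
ft_force: [1.3, -0.3, -3.1]
width: 0.0597
time: 16.2
tcp_pos: [0.5617, 0.0334, 0.1749]
orientation: [-0.702, -0.051, 0.709, -0.045]
ft_force: [0.1, 0.2, -1.9]
width: 0.0594
t 16.2 tcp [0.5617 0.0334 0.1749] x [-0.009  0.007 -1.   ] y [ 0.135 -0.991 -0.008] F [ 0.1  0.2 -1.9] w 0.0594 q [-0.97  0.65  1.25  1.9  -0.7   1.12 -0.88]
turn [0.2 0.5 0.5] shift after [ 0.132  0.007 -0.001] y [ 0.13 -0.99  0.  ] z [-0.99 -0.13  0.  ]
```

```bash
python3 -m creep '[0.2,0.5,0.5,0.02,0.004,0,0.3, 0,0,0,0.035,0.003,0,0.3, 0,0,0,0.035,0,0,0.3, 0,0,0,0.025,0,0,0.3, 0,0,0,0.012,0,0,0.3, 0,0,0,0.004,0,0,0.3, 0,0,0,0,0,0,0.3]'
python3 - <<'E'
from h import *
state();plan(.5633,.0261,.040,97.6)
E
```

```text
time: 16.9
tcp_pos: [0.5636, 0.0233, 0.0451]
orientation: [0.707, 0.044, -0.705, 0.046]
ft_force: [0.2, 0.3, -2.1]
width: 0.0599
t 16.9 tcp [0.5636 0.0233 0.0451] x [ 0.002 -0.002 -1.   ] y [ 0.127 -0.992  0.002] F [ 0.2  0.3 -2.1] w 0.0599 q [-0.84  0.79  1.05  2.   -0.9   0.91 -0.74]
turn [-0.3 -0.1 -0.1] shift after [ 0.005 -0.003 -0.   ] y [ 0.13 -0.99  0.  ] z [-0.99 -0.13  0.  ]
```

```bash
python3 -m creep '[0,0,0,0.003,-0.002,0,0.3, 0,0,0,0.001,0,0,0.3, 0,0,0,0,0,0,0.75, 0,0,0,0,0,0,0.85, 0,0,0,0,0,0,0.85, 0,0,0,0,0,0,0.85]'
python3 -m creep '[0,0,0,-0.02,0,0,0.85, 0,0,0,-0.03,0,0,0.85, 0,0,0,-0.04,0,0,0.85, 0,0,0,-0.03,0,0,0.8, 0,0,0,0,0,0,0.7]'
python3 - <<'E'
from h import *
state();plan(.5454,-.1735,.11,84.3)
E
```

```text
time: 17.5
tcp_pos: [0.5634, 0.0265, 0.041]
orientation: [0.707, 0.045, -0.705, 0.046]
ft_force: [0.6, 0.6, 1.5]
width: 0.0725
time: 18.0
tcp_pos: [0.5653, 0.0258, 0.1646]
orientation: [0.709, 0.045, -0.702, 0.046]
ft_force: [0.0, 0.6, -0.3]
width: 0.0597
t 18.0 tcp [0.5653 0.0258 0.1646] x [ 0.009 -0.001 -1.   ] y [ 0.128 -0.992  0.002] F [ 0.   0.6 -0.3] w 0.0597 q [-0.96  0.65  1.22  1.92 -0.7   1.08 -0.88]
turn [13.1 -0.5 -0. ] shift after [ 0.055  0.2   -0.   ] y [-0.1 -1.   0. ] z [-1.   0.1  0. ]
```

```bash
python3 -m creep '[6.5,-0.5,0,0,0,0,0.7, 6.6,0,0,0,0.02,0,0.7, 0,0,0,0,0.04,0,0.7, 0,0,0,0,0.04,0,0.7, 0,0,0,0.015,0.04,0,0.7, 0,0,0,0.02,0.04,0,0.7, 0,0,0,0.02,0.02,0,0.7, 0,0,0,0,0,0,0.7]'
python3 - <<'E'
from h import *
state();plan(.5454,-.1735,.003,84.3)
f=robot.grab_frame("top");im=f["pixels"][:,:,::-1].copy()
cv2.imwrite("pics/crop6.png",cv2.resize(im[135:315,150:420],None,fx=2.9,fy=2.9,interpolation=cv2.INTER_CUBIC))
E
```

```text
time: 18.8
tcp_pos: [0.5416, -0.1754, 0.1038]
orientation: [-0.702, 0.039, 0.71, 0.037]
ft_force: [-0.3, 0.6, 0.4]
width: 0.0599
t 18.8 tcp [ 0.5416 -0.1754  0.1038] x [-0.012 -0.002 -1.   ] y [-0.107 -0.994  0.003] F [-0.3  0.6  0.4] w 0.0599 q [-0.52  0.72  1.11  1.95 -0.77  1.   -0.72]
turn [-0.4  0.7 -0.2] shift after [ 0.101 -0.002 -0.004] y [-0.1 -1.   0. ] z [-1.   0.1  0. ]
```

View pics/crop6.png

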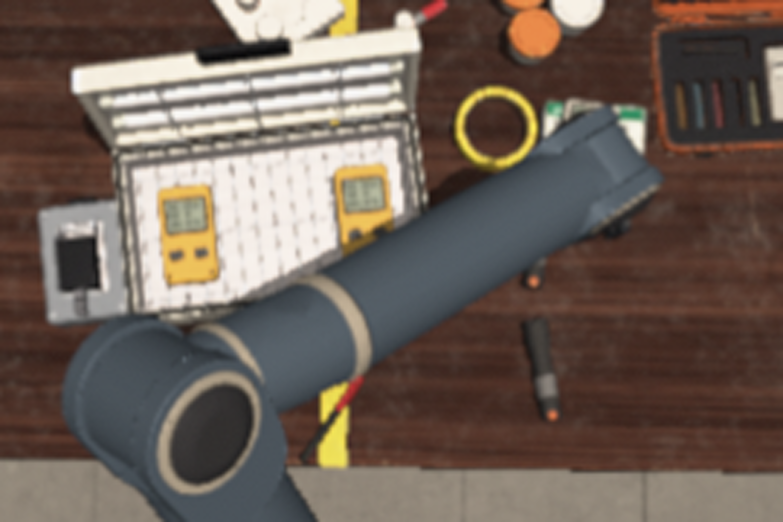

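```bash
python3 -m creep '[-0.4,0.7,-0.2,0.02,-0.002,-0.003,0.7, 0,0,0,0.03,0,-0.001,0.7, 0,0,0,0.025,0,0,0.7, 0,0,0,0.018,0,0,0.7, 0,0,0,0.007,0,0,0.7, 0,0,0,0,0,0,0.7]' 40
python3 -m creep '[0,0,0,0,0,0,0.4, 0,0,0,0,0,0,0.1, 0,0,0,0,0,0,0.1, 0,0,0,0,0,0,0.1, 0,0,0,0,0,0,0.1, 0,0,0,0,0,0,0.1]' 40
python3 -m creep '[0,0,0,-0.02,0,0,0.1, 0,0,0,-0.03,0,0,0.1, 0,0,0,-0.04,0,0,0.1, 0,0,0,-0.04,0,0,0.1,0,0,0,-0.04,0,0,0.1, 0,0,0,0,0,0,0.1]'
python3 - <<'E'
from h import *
state();plan(.5535,.0994,.17,97.6)
E
```

```text
time: 19.45
tcp_pos: [0.5492, -0.1703, 0.0057]
orientation: [0.708, -0.032, -0.705, -0.033]
ft_force: [0.5, -0.5, -1.0]
width: 0.0596
time: 20.05
tcp_pos: [0.5501, -0.1719, 0.0076]
orientation: [0.709, -0.033, -0.703, -0.033]
ft_force: [0.2, -0.8, 6.8]
width: 0.0277
time: 20.65
tcp_pos: [0.5506, -0.1728, 0.1812]
orientation: [0.711, -0.033, -0.701, -0.033]
ft_force: [0.4, -1.1, -0.8]
width: 0.0281
t 20.6 tcp [ 0.5506 -0.1728  0.1812] x [ 0.014 -0.002 -1.   ] y [-0.093 -0.996  0.   ] F [ 0.4 -1.1 -0.8] w 0.0281 q [-0.59  0.63  1.21  1.88 -0.67  1.1  -0.79]
turn [-12.9  -0.8  -0.1] shift after [ 0.011 -0.269 -0.039] y [ 0.13 -0.99  0.  ] z [-0.99 -0.13  0.  ]
```

```bash
python3 -m creep '[-6.5,-0.8,-0.1,0,0,0,0.1, -6.4,0,0,0,-0.02,-0.003,0.1, 0,0,0,0,-0.04,-0.01,0.1, 0,0,0,0,-0.045,-0.01,0.1, 0,0,0,0,-0.045,-0.01,0.1, 0,0,0,0,-0.045,-0.01,0.1, 0,0,0,0,-0.04,0,0.1, 0,0,0,0,-0.03,0,0.1]'
python3 -m creep '[0,0,0,0.01,-0.005,0,0.1, 0,0,0,0,0,0,0.1]'
python3 - <<'E'
from h import *
state();plan(.557,.0994,.044,97.6)
E
```

```text
time: 21.45
tcp_pos: [0.5571, 0.1008, 0.1755]
orientation: [-0.702, -0.049, 0.709, -0.046]
ft_force: [-0.4, 0.2, -2.3]
width: 0.0281
time: 21.65
tcp_pos: [0.5558, 0.1037, 0.1647]
orientation: [-0.701, -0.049, 0.71, -0.047]
ft_force: [0.6, -0.1, -2.1]
width: 0.0282
t 21.6 tcp [0.5558 0.1037 0.1647] x [-0.012  0.002 -1.   ] y [ 0.134 -0.991 -0.004] F [ 0.6 -0.1 -2.1] w 0.0282 q [-1.06  0.63  1.18  1.9  -0.66  1.08 -1.05]
turn [0.1 0.7 0.2] shift after [ 0.121  0.004 -0.001] y [ 0.13 -0.99  0.  ] z [-0.99 -0.13  0.  ]
```

```bash
python3 -m creep '[0.1,0.7,0.2,0.02,0.004,-0.001,0.1, 0,0,0,0.03,0,0,0.1, 0,0,0,0.03,0,0,0.1, 0,0,0,0.022,0,0,0.1, 0,0,0,0.013,0,0,0.1, 0,0,0,0.004,0,0,0.1, 0,0,0,0,0,0,0.1]'
python3 - <<'E'
from h import *
state();plan(.557,.0994,.0416,97.6)
E
```

```text
time: 22.35
tcp_pos: [0.5595, 0.0974, 0.0479]
orientation: [0.707, 0.046, -0.704, 0.045]
ft_force: [-0.2, -0.5, -0.4]
width: 0.0278
t 22.4 tcp [0.5595 0.0974 0.0479] x [ 0.004  0.    -1.   ] y [ 0.128 -0.992  0.   ] F [-0.2 -0.5 -0.4] w 0.0278 q [-0.94  0.76  1.    1.99 -0.85  0.88 -0.91]
turn [-0.2 -0.2 -0. ] shift after [ 0.006 -0.002  0.002] y [ 0.13 -0.99  0.  ] z [-0.99 -0.13  0.  ]
```

```bash
python3 -m creep '[0,0,0,0.004,-0.002,0.001,0.1, 0,0,0,0.002,0,0,0.1, 0,0,0,0,0,0,0.1, 0,0,0,0,0,0,0.4, 0,0,0,0,0,0,0.48, 0,0,0,0,0,0,0.48]'
python3 -m creep '[0,0,0,-0.02,0,0,0.48, 0,0,0,-0.03,0,0,0.48, 0,0,0,-0.04,0,0,0.5, 0,0,0,-0.03,0,0,0.6, 0,0,0,0,0,0,0.7]'
python3 - <<'E'
from h import *
state();plan(.3954,-.1806,.11,100.5)
E
```

```text
time: 22.95
tcp_pos: [0.5583, 0.1003, 0.042]
orientation: [0.707, 0.046, -0.704, 0.046]
ft_force: [-0.1, 0.4, -0.1]
width: 0.041
time: 23.45
tcp_pos: [0.5603, 0.0997, 0.1658]
orientation: [0.71, 0.047, -0.701, 0.045]
ft_force: [0.5, -0.6, 0.1]
width: 0.0595
t 23.4 tcp [0.5603 0.0997 0.1658] x [ 0.012  0.002 -1.   ] y [ 0.13  -0.992 -0.001] F [ 0.5 -0.6  0.1] w 0.0595 q [-1.07  0.62  1.18  1.91 -0.67  1.06 -1.04]
turn [-3.1 -0.7  0. ] shift after [0.056 0.246 0.213] y [ 0.18 -0.98  0.  ] z [-0.98 -0.18  0.  ]
```

```bash
python3 -m creep '[-3.1,-0.7,0,0,0.02,0,0.7, 0,0,0,0,0.04,0.005,0.7, 0,0,0,0,0.04,0.015,0.7, 0,0,0,0,0.04,0.02,0.7, 0,0,0,0,0.04,0.03,0.7, 0,0,0,0,0.04,0.035,0.7, 0,0,0,0.02,0.026,0.035,0.7, 0,0,0,0.02,0,0.04,0.7]'
python3 -m creep '[0,0,0,0.015,0,0.025,0.7, 0,0,0,0,0,0.008,0.7, 0,0,0,0,0,0,0.7]'
python3 - <<'E'
from h import *
state();plan(.3954,-.1806,.006,100.5)
f=robot.grab_frame("top");im=f["pixels"][:,:,::-1].copy()
cv2.imwrite("pics/crop7.png",cv2.resize(im[135:315,150:420],None,fx=2.9,fy=2.9,interpolation=cv2.INTER_CUBIC))
E
```

```text
time: 24.25
tcp_pos: [0.4253, -0.1761, 0.1232]
orientation: [-0.702, -0.062, 0.706, -0.065]
ft_force: [0.9, 0.3, -1.4]
width: 0.0597
time: 24.55
tcp_pos: [0.3928, -0.1782, 0.1083]
orientation: [-0.701, -0.065, 0.707, -0.064]
ft_force: [-0.1, 0.4, 0.2]
width: 0.0599
t 24.6 tcp [ 0.3928 -0.1782  0.1083] x [-0.008 -0.    -1.   ] y [ 0.182 -0.983 -0.001] F [-0.1  0.4  0.2] w 0.0599 q [-0.58  0.45  1.15  2.25 -0.59  0.8  -0.42]
turn [-0.   0.5  0.1] shift after [ 0.102  0.003 -0.002] y [ 0.18 -0.98  0.  ] z [-0.98 -0.18  0.  ]
```

View pics/crop7.png

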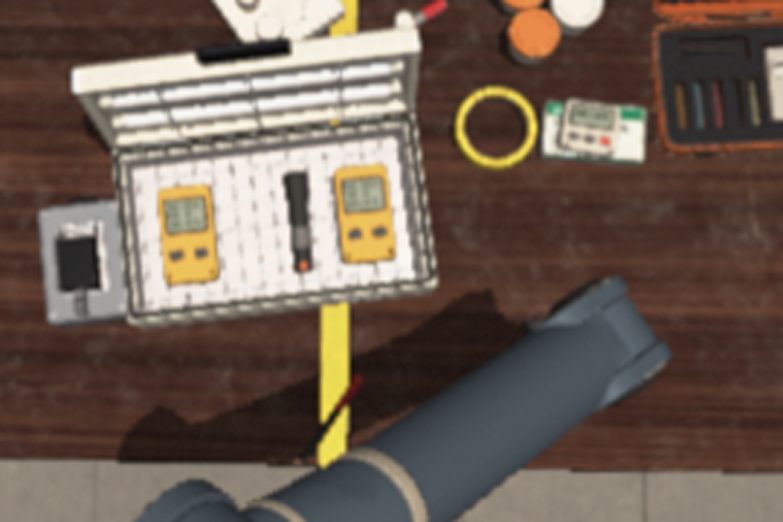

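```bash
python3 -m creep '[0,0.5,0.1,0.02,0.003,-0.002,0.7, 0,0,0,0.03,0,0,0.7, 0,0,0,0.028,0,0,0.7, 0,0,0,0.018,0,0,0.7, 0,0,0,0.006,0,0,0.7, 0,0,0,0,0,0,0.7]' 40
python3 -m creep '[0,0,0,0,0,0,0.4, 0,0,0,0,0,0,0.1, 0,0,0,0,0,0,0.1, 0,0,0,0,0,0,0.1, 0,0,0,0,0,0,0.1, 0,0,0,0,0,0,0.1]' 40
python3 -m creep '[0,0,0,-0.02,0,0,0.1, 0,0,0,-0.03,0,0,0.1, 0,0,0,-0.04,0,0,0.1, 0,0,0,-0.04,0,0,0.1,0,0,0,-0.04,0,0,0.1, 0,0,0,0,0,0,0.1]'
python3 - <<'E'
from h import *
state();plan(.5467,.153,.17,97.6)
E
```

```text
time: 25.2
tcp_pos: [0.3971, -0.181, 0.0061]
orientation: [0.704, 0.065, -0.704, 0.066]
ft_force: [0.2, -0.9, 0.4]
width: 0.0599
time: 25.8
tcp_pos: [0.3968, -0.1808, 0.0073]
orientation: [0.705, 0.065, -0.703, 0.066]
ft_force: [-0.8, 1.7, 5.7]
width: 0.0275
time: 26.4
tcp_pos: [0.3986, -0.182, 0.1804]
orientation: [0.708, 0.065, -0.7, 0.066]
ft_force: [2.2, 0.9, -1.9]
width: 0.0275
t 26.4 tcp [ 0.3986 -0.182   0.1804] x [ 0.012 -0.001 -1.   ] y [ 0.184 -0.983  0.003] F [ 2.2  0.9 -1.9] w 0.0275 q [-0.73  0.29  1.28  2.18 -0.37  0.9  -0.61]
turn [ 3.  -0.6 -0.1] shift after [ 0.01  -0.312 -0.191] y [ 0.13 -0.99  0.  ] z [-0.99 -0.13  0.  ]
```

Gripped. Forward first, then across to the left.

```bash
python3 -m creep '[3,-0.6,-0.1,0,0,-0.02,0.1, 0,0,0,0,-0.01,-0.04,0.1, 0,0,0,0,-0.03,-0.035,0.1, 0,0,0,0,-0.035,-0.03,0.1, 0,0,0,0,-0.04,-0.03,0.1, 0,0,0,0,-0.04,-0.02,0.1, 0,0,0,0,-0.04,-0.016,0.1, 0,0,0,0,-0.04,0,0.1]'
python3 -m creep '[0,0,0,0,-0.04,0,0.1, 0,0,0,0.01,-0.03,0,0.1, 0,0,0,0,-0.007,0,0.1, 0,0,0,0,0,0,0.1]'
python3 - <<'E'
from h import *
state();plan(.5467,.153,.046,97.6)
E
```

```text
time: 27.2
tcp_pos: [0.5549, 0.0809, 0.1737]
orientation: [-0.702, -0.047, 0.709, -0.048]
ft_force: [-0.3, 0.4, -1.6]
width: 0.0281
time: 27.6
tcp_pos: [0.5427, 0.156, 0.1635]
orientation: [-0.701, -0.047, 0.71, -0.048]
ft_force: [0.4, -0.4, -0.6]
width: 0.0277
t 27.6 tcp [0.5427 0.156  0.1635] x [-0.011 -0.002 -1.   ] y [ 0.135 -0.991  0.   ] F [ 0.4 -0.4 -0.6] w 0.0277 q [-1.14  0.59  1.12  1.91 -0.62  1.05 -1.19]
turn [ 0.1  0.7 -0. ] shift after [ 0.118  0.004 -0.004] y [ 0.13 -0.99  0.  ] z [-0.99 -0.13  0.  ]
```

```bash
python3 -m creep '[0.1,0.7,0,0.02,0.003,-0.002,0.1, 0,0,0,0.03,0,-0.002,0.1, 0,0,0,0.03,0,0,0.1, 0,0,0,0.022,0,0,0.1, 0,0,0,0.012,0,0,0.1, 0,0,0,0.004,0,0,0.1, 0,0,0,0,0,0,0.1]'
python3 - <<'E'
from h import *
state();plan(.5467,.153,.0413,97.6)
E
```

```text
time: 28.3
tcp_pos: [0.5485, 0.1513, 0.047]
orientation: [0.707, 0.045, -0.705, 0.046]
ft_force: [-0.6, -0.4, -0.8]
width: 0.0278
t 28.3 tcp [0.5485 0.1513 0.047 ] x [ 0.003  0.    -1.   ] y [ 0.128 -0.992  0.   ] F [-0.6 -0.4 -0.8] w 0.0278 q [-1.01  0.73  0.94  1.99 -0.8   0.85 -1.05]
turn [-0.2 -0.2 -0. ] shift after [ 0.006 -0.002  0.002] y [ 0.13 -0.99  0.  ] z [-0.99 -0.13  0.  ]
```

```bash
python3 -m creep '[0,0,0,0.004,-0.002,0.001,0.1, 0,0,0,0.002,0,0,0.1, 0,0,0,0,0,0,0.1, 0,0,0,0,0,0,0.4, 0,0,0,0,0,0,0.48, 0,0,0,0,0,0,0.48]'
python3 -m creep '[0,0,0,-0.02,0,0,0.48, 0,0,0,-0.03,0,0,0.48, 0,0,0,-0.04,0,0,0.48, 0,0,0,-0.05,0,0,0.4, 0,0,0,-0.04,0.03,0.02,0.2, 0,0,0,-0.03,0.04,0.02,0, 0,0,0,-0.02,0.04,0.02,0, 0,0,0,0,0.04,0.02,0]'
python3 -m creep '[0,0,0,0,0.04,0.02,0, 0,0,0,0,0.04,0.01,0, 0,0,0,0,0.04,0,0, 0,0,0,0,0.04,0,0, 0,0,0,0,0.04,0,0, 0,0,0,0,0.03,0,0, 0,0,0,0,0,0,0, 0,0,0,0,0,0,0]'
python3 - <<'E'
from h import *
state()
f=robot.grab_frame("top");im=f["pixels"][:,:,::-1].copy()
cv2.imwrite("pics/crop8.png",cv2.resize(im[125:275,140:340],None,fx=4,fy=4,interpolation=cv2.INTER_CUBIC))
g=robot.grab_frame("scene");im=g["pixels"][:,:,::-1].copy()
cv2.imwrite("pics/s8.png",cv2.resize(im[70:270,170:380],None,fx=3,fy=3,interpolation=cv2.INTER_CUBIC))
E
```

```text
time: 28.9
tcp_pos: [0.5469, 0.1542, 0.0408]
orientation: [0.707, 0.046, -0.705, 0.046]
ft_force: [-0.5, 0.0, -0.3]
width: 0.0408
time: 29.7
tcp_pos: [0.4896, -0.0018, 0.2678]
orientation: [0.708, 0.047, -0.703, 0.046]
ft_force: [-0.5, -1.0, -0.5]
width: -0.0001
time: 30.5
tcp_pos: [0.4881, -0.2323, 0.2652]
orientation: [0.706, 0.045, -0.705, 0.045]
ft_force: [-0.0, -0.0, 0.0]
width: -0.0002
t 30.5 tcp [ 0.4881 -0.2323  0.2652] x [ 0.002  0.001 -1.   ] y [ 0.128 -0.992 -0.   ] F [-0. -0.  0.] w -0.0002 q [-0.51  0.37  1.14  1.85 -0.36  1.15 -0.69]
```

View pics/crop8.png

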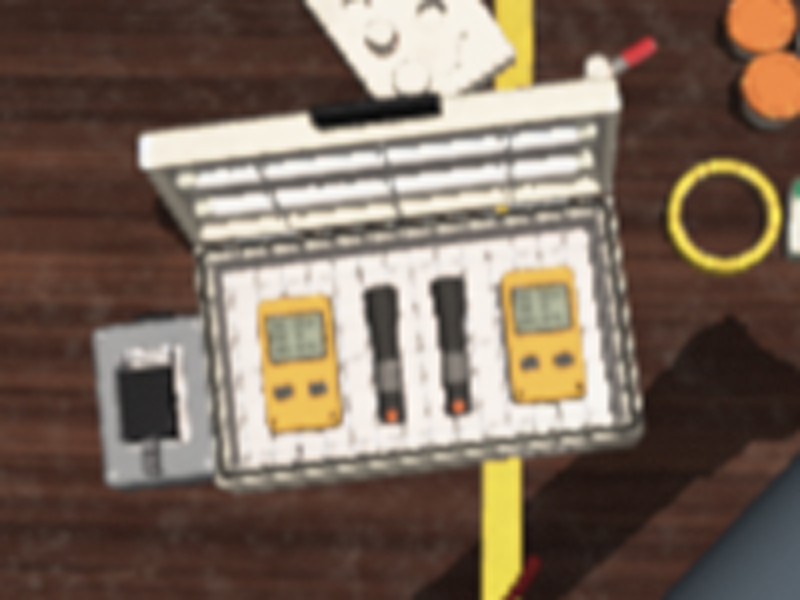

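View pics/s8.png

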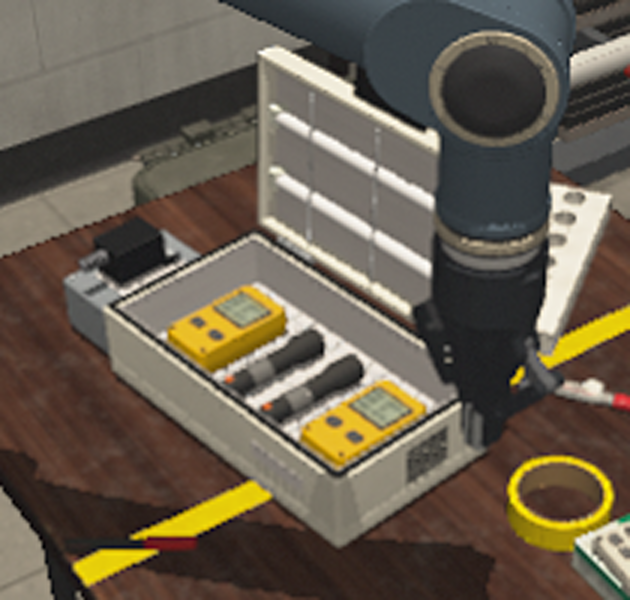

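```bash
cat > lid.py <<'E'
from h import *
from scipy.optimize import least_squares
f=robot.grab_frame("top")
c2u=lambda c:np.array(c,float)/4+[140,125]-0.375
hx=.099
def lidp(a,u,v,w): return [hx-u*np.cos(a)+w*np.sin(a),v,.091+u*np.sin(a)+w*np.cos(a)]
def T(q,L):
    L=np.atleast_2d(L);c,s=np.cos(q[2]),np.sin(q[2]);return np.c_[L[:,:2]@np.array([[c,s],[-s,c]])+q[:2],L[:,2]]
def model(q):
    a=q[3];return T(q,[(-.0975,.17,.092),(-.0975,-.17,.092),(-.085,.262,.068),(.045,.262,.068),
      lidp(a,.231,.046,.02),lidp(a,.231,-.046,.02),lidp(a,.197,.17,.027),lidp(a,.197,-.17,.027),lidp(a,.197,.17,.001),lidp(a,.197,-.17,.001)])
if __name__=="__main__":
    U=c2u([(218,490),(642,440),(107,487),(93,330),(311,106),(437,95),(141,134),(616,79),(150,168),(618,108)])
    s=least_squares(lambda q:(proj(f,model(q))-U).ravel(),[.55,.125,.13,1.67],loss='soft_l1')
    print(s.x.round(4),(proj(f,model(s.x))-U).round(1).tolist());np.save("ch.npy",s.x)
    for a in np.linspace(s.x[3],0,8):
        print(a.round(2),T(s.x,lidp(a,.214,0,.02)).round(3), T(s.x,lidp(a,.225,0,.02)).round(3))
    print("guard tab",T(s.x,[-.02,.216,.106]).round(4))
E
python3 lid.py
```

```text
[0.5492 0.1267 0.1389 1.6332] [[-0.5, -0.3], [0.7, -0.5], [-0.3, 0.6], [-0.1, 0.1], [-0.5, -0.0], [1.2, -1.1], [-0.2, -0.0], [0.3, -0.1], [-1.9, 0.1], [1.0, 1.2]]
1.63 [[0.68  0.145 0.303]] [[0.681 0.145 0.314]]
1.4 [[0.631 0.138 0.305]] [[0.629 0.138 0.316]]
1.17 [[0.582 0.131 0.296]] [[0.578 0.131 0.306]]
0.93 [[0.537 0.125 0.275]] [[0.531 0.124 0.284]]
0.7 [[0.498 0.119 0.244]] [[0.49  0.118 0.251]]
0.47 [[0.467 0.115 0.205]] [[0.457 0.114 0.21 ]]
0.23 [[0.446 0.112 0.16 ]] [[0.435 0.111 0.162]]
0.0 [[0.435 0.111 0.111]] [[0.424 0.109 0.111]]
guard tab [[0.4995 0.3378 0.106 ]]
```

Run:
```python
from h import *
plan(.718,.150,.38,98)
```

```text
turn [-0.4 -0.1  0.1] shift after [-0.115 -0.344 -0.28 ] y [ 0.14 -0.99  0.  ] z [-0.99 -0.14 -0.  ]
```

```bash
python3 -m creep '[-0.4,0,0,-0.03,0,0,0, 0,0,0,-0.045,0,0,0, 0,0,0,-0.04,0,-0.02,0, 0,0,0,0,-0.02,-0.035,0, 0,0,0,0,-0.03,-0.035,0, 0,0,0,0,-0.03,-0.035,0, 0,0,0,0,-0.03,-0.035,0, 0,0,0,0,-0.035,-0.03,0]'
python3 -m creep '[0,0,0,0,-0.035,-0.03,0, 0,0,0,0,-0.035,-0.03,0, 0,0,0,0,-0.035,-0.02,0, 0,0,0,0,-0.035,-0.01,0, 0,0,0,0,-0.035,0,0, 0,0,0,0,-0.02,0,0, 0,0,0,0,0,0,0, 0,0,0,0,0,0,0]'
python3 - <<'E'
from h import *
state();plan(.718,.150,.295,98)
E
```

```text
time: 31.45
tcp_pos: [0.6579, -0.0586, 0.3806]
orientation: [0.706, 0.05, -0.705, 0.049]
ft_force: [-0.4, -1.5, 0.1]
width: -0.0003
time: 32.25
tcp_pos: [0.7188, 0.1431, 0.3813]
orientation: [0.706, 0.048, -0.705, 0.049]
ft_force: [-0.4, -0.5, -0.2]
width: -0.0003
t 32.2 tcp [0.7188 0.1431 0.3813] x [ 0.002 -0.    -1.   ] y [ 0.137 -0.991  0.001] F [-0.4 -0.5 -0.2] w -0.0003 q [-0.79  0.66  1.04  1.19 -0.55  1.57 -1.29]
turn [-0.1 -0.1 -0. ] shift after [ 0.086 -0.007 -0.   ] y [ 0.14 -0.99  0.  ] z [-0.99 -0.14 -0.  ]
```

```bash
python3 -m creep '[0,0,0,0.03,-0.005,0,0, 0,0,0,0.03,-0.002,0,0, 0,0,0,0.02,0,0,0, 0,0,0,0.006,0,0,0, 0,0,0,0,0,0,0]'
cat > arc.py <<'E'
from lid import *
q=np.load("ch.npy");o=robot.get_obs();p=np.array(o["tcp_pos"])
c,s=np.cos(q[2]),np.sin(q[2]);d=p[:2]-q[:2];loc=np.array([c*d[0]+s*d[1],-s*d[0]+c*d[1],p[2]]);print("chamber-frame tcp",loc.round(4))
def tgt(a): 
    P=np.array(lidp(a,.214,0,.02));P[0]+=.011*min(1,a/.6);return P
E
python3 - <<'E'
from arc import *
state()
pr=loc
for a in [1.63,1.55,1.45,1.35,1.25,1.15,1.05,.95,.85,.75,.65,.55,.45,.35,.25,.15,.08,.03,0]:
    t=tgt(a);print(a,t.round(3),"dx_tool",round(pr[2]-t[2],4),"dz_tool",round(pr[0]-t[0],4));pr=t
E
```

```text
time: 32.75
tcp_pos: [0.7183, 0.1484, 0.2949]
orientation: [0.706, 0.047, -0.705, 0.048]
ft_force: [0.6, 0.9, 0.6]
width: -0.0001
chamber-frame tcp [ 0.171  -0.0017  0.2961]
t 32.8 tcp [0.7188 0.1486 0.2961] x [ 0.004  0.    -1.   ] y [ 0.135 -0.991  0.   ] F [ 0.3 -0.6 -0.3] w 0.0 q [-0.81  0.7   1.01  1.33 -0.58  1.42 -1.26]
1.63 [0.143 0.    0.303] dx_tool -0.0073 dz_tool 0.0284
1.55 [0.126 0.    0.305] dx_tool -0.0019 dz_tool 0.0171
1.45 [0.104 0.    0.306] dx_tool -0.0005 dz_tool 0.0215
1.35 [0.083 0.    0.304] dx_tool 0.0017 dz_tool 0.0214
1.25 [0.062 0.    0.3  ] dx_tool 0.0038 dz_tool 0.0211
1.15 [0.041 0.    0.295] dx_tool 0.0059 dz_tool 0.0207
1.05 [0.021 0.    0.287] dx_tool 0.0079 dz_tool 0.02
0.95 [0.002 0.    0.277] dx_tool 0.0099 dz_tool 0.0191
0.85 [-0.016  0.     0.265] dx_tool 0.0117 dz_tool 0.018
0.75 [-0.033  0.     0.252] dx_tool 0.0135 dz_tool 0.0167
0.65 [-0.048  0.     0.236] dx_tool 0.0151 dz_tool 0.0153
0.55 [-0.063  0.     0.22 ] dx_tool 0.0165 dz_tool 0.0146
0.45 [-0.077  0.     0.202] dx_tool 0.0178 dz_tool 0.0138
0.35 [-0.089  0.     0.183] dx_tool 0.0189 dz_tool 0.012
0.25 [-0.099  0.     0.163] dx_tool 0.0198 dz_tool 0.0101
0.15 [-0.107  0.     0.143] dx_tool 0.0206 dz_tool 0.008
0.08 [-0.111  0.     0.128] dx_tool 0.0147 dz_tool 0.0044
0.03 [-0.114  0.     0.117] dx_tool 0.0106 dz_tool 0.0025
0 [-0.115  0.     0.111] dx_tool 0.0064 dz_tool 0.0012
```

```bash
python3 -m creep '[0,0,0,-0.003,0,0.01,0, 0,0,0,-0.003,0,0.01,0, 0,0,0,-0.002,0,0.01,0, 0,0,0,-0.001,0,0.01,0, 0,0,0,0,0,0.01,0, 0,0,0,0,0,0.01,0, 0,0,0,0,0,0.01,0]'
python3 -m creep '[0,0,0,0,0,0.01,0, 0,0,0,0.002,0,0.01,0, 0,0,0,0.002,0,0.01,0, 0,0,0,0.003,0,0.01,0, 0,0,0,0.003,0,0.01,0, 0,0,0,0,0,0,0]'
python3 - <<'E'
from arc import *
state()
E
```

```text
time: 33.5
tcp_pos: [0.6488, 0.1405, 0.3047]
orientation: [0.707, 0.049, -0.704, 0.048]
ft_force: [3.2, -1.4, 3.6]
width: 0.0001
time: 34.1
tcp_pos: [0.5973, 0.1343, 0.2927]
orientation: [-0.705, -0.049, 0.706, -0.048]
ft_force: [0.6, -0.0, 0.1]
width: -0.0007
chamber-frame tcp [0.0491 0.0012 0.2926]
t 34.1 tcp [0.5977 0.1346 0.2926] x [-0.002  0.001 -1.   ] y [ 0.137 -0.991 -0.002] F [-0.5  0.7  0.6] w 0.0001 q [-1.05  0.5   1.12  1.65 -0.47  1.29 -1.28]
```

```bash
python3 -m creep '[0,0,0,0.002,0,0.01,0, 0,0,0,0.003,0,0.01,0, 0,0,0,0.004,0,0.01,0, 0,0,0,0.004,0,0.01,0, 0,0,0,0.005,0,0.01,0, 0,0,0,0.005,0,0.009,0, 0,0,0,0.006,0,0.009,0, 0,0,0,0.006,0,0.009,0]'
python3 - <<'E'
from arc import *
state()
f=robot.grab_frame("scene");im=f["pixels"][:,:,::-1].copy()
cv2.imwrite("pics/s11.png",cv2.resize(im[70:270,170:380],None,fx=2.5,fy=2.5,interpolation=cv2.INTER_CUBIC))
E
```

```text
time: 34.95
tcp_pos: [0.5227, 0.1232, 0.2581]
orientation: [0.706, 0.049, -0.705, 0.048]
ft_force: [2.5, -0.2, 0.1]
width: 0.0003
chamber-frame tcp [-0.0289  0.0003  0.257 ]
t 35.0 tcp [0.5206 0.123  0.257 ] x [-0.002  0.001 -1.   ] y [ 0.136 -0.991 -0.001] F [ 0.6  0.2 -1.4] w 0.0 q [-1.21  0.39  1.18  1.88 -0.4   1.15 -1.32]
```

View pics/s11.png

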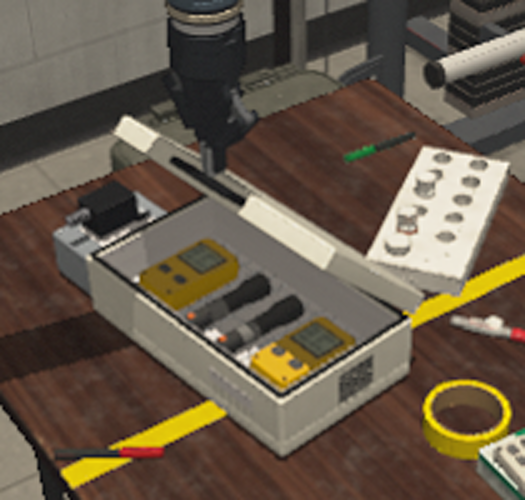

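```bash
python3 -m creep '[0,0,0,0.007,0,0.008,0, 0,0,0,0.008,0,0.008,0, 0,0,0,0.008,0,0.0075,0, 0,0,0,0.008,0,0.0075,0, 0,0,0,0.008,0,0.007,0, 0,0,0,0.009,0,0.007,0, 0,0,0,0.009,0,0.006,0, 0,0,0,0.009,0,0.006,0]'
python3 - <<'E'
from arc import *
state()
E
```

```text
time: 35.85
tcp_pos: [0.4667, 0.1157, 0.1917]
orientation: [0.706, 0.049, -0.705, 0.048]
ft_force: [1.6, 0.4, 1.1]
width: 0.0002
chamber-frame tcp [-0.0854  0.0006  0.1903]
t 35.9 tcp [0.4645 0.1154 0.1903] x [-0.002 -0.    -1.   ] y [ 0.137 -0.991  0.   ] F [-0.4 -0.7 -0.3] w 0.0001 q [-1.27  0.36  1.18  2.07 -0.4   0.97 -1.31]
```

```bash
python3 -m creep '[0,0,0,0.009,0,0.005,0, 0,0,0,0.009,0,0.005,0, 0,0,0,0.009,0,0.004,0, 0,0,0,0.008,0,0.004,0, 0,0,0,0.007,0,0.003,0, 0,0,0,0.006,0,0.003,0, 0,0,0,0.005,0,0.002,0, 0,0,0,0.005,0,0.002,0]'
python3 -m creep '[0,0,0,0.004,0,0.001,0, 0,0,0,0.004,0,0.001,0, 0,0,0,0.003,0,0.001,0, 0,0,0,0.003,0,0,0, 0,0,0,0.003,0,0,0, 0,0,0,0,0,0,0]'
python3 - <<'E'
from arc import *
state()
E
```

```text
time: 36.7
tcp_pos: [0.4395, 0.1119, 0.134]
orientation: [0.706, 0.049, -0.705, 0.048]
ft_force: [1.2, -0.5, 1.5]
width: 0.0002
time: 37.3
tcp_pos: [0.436, 0.1114, 0.1169]
orientation: [0.706, 0.048, -0.705, 0.048]
ft_force: [0.2, 1.0, 0.2]
width: -0.0003
chamber-frame tcp [-0.114   0.0005  0.1171]
t 37.4 tcp [0.4363 0.1114 0.1171] x [ 0.002  0.    -1.   ] y [ 0.137 -0.991  0.   ] F [-0.5 -0.4 -0.2] w 0.0001 q [-1.19  0.42  1.07  2.21 -0.52  0.79 -1.21]
```

```bash
python3 -m creep '[0,0,0,0.002,0,0,0, 0,0,0,0.002,0,0,0, 0,0,0,0.002,0,0,0, 0,0,0,0.002,0,0,0, 0,0,0,0,0,0,0, 0,0,0,0,0,0,0]'
python3 -m creep '[0,0,0,0.002,0,0,0, 0,0,0,0,0,0,0, 0,0,0,0,0,0,0]'
python3 -m creep '[0,0,0,0.001,0,0,0, 0,0,0,0,0,0,0, 0,0,0,0,0,0,0]'
python3 - <<'E'
from arc import *
state()
E
```

```text
time: 37.95
tcp_pos: [0.4364, 0.1115, 0.1113]
orientation: [-0.705, -0.05, 0.706, -0.047]
ft_force: [-11.3, -0.5, 31.6]
width: -0.0
time: 38.25
tcp_pos: [0.4365, 0.1115, 0.1111]
orientation: [-0.705, -0.051, 0.706, -0.046]
ft_force: [-18.7, -2.2, 58.8]
width: 0.0001
time: 38.55
tcp_pos: [0.4365, 0.1115, 0.1109]
orientation: [-0.704, -0.051, 0.707, -0.045]
ft_force: [-22.1, -2.6, 71.3]
width: 0.0002
chamber-frame tcp [-0.1137  0.0006  0.1109]
t 38.6 tcp [0.4365 0.1115 0.1109] x [-0.004  0.008 -1.   ] y [ 0.136 -0.991 -0.009] F [-22.3  -1.7  70.6] w 0.0002 q [-1.17  0.43  1.05  2.21 -0.55  0.79 -1.19]
```

```bash
python3 -m creep '[0,0,0,-0.004,0,0,0, 0,0,0,-0.006,0,0,0, 0,0,0,-0.02,0,0,0, 0,0,0,-0.04,0,0,0, 0,0,0,-0.05,0,0,0, 0,0,0,-0.03,0,0,0, 0,0,0,0,0,0,0]'
python3 - <<'E'
from lid import *
import cv2
im=cv2.imread("pics/crop8.png")
a=cv2.resize(im[310:500,80:240],None,fx=3,fy=3,interpolation=cv2.INTER_CUBIC)
g=cv2.imread("pics/s8.png");b=cv2.resize(g[200:350,50:220],(480,424),interpolation=cv2.INTER_CUBIC)
o=np.zeros((570,960,3),np.uint8);o[:570,:480]=a[:570,:480];o[:424,480:]=b
cv2.imwrite("pics/g12.png",cv2.resize(o,None,fx=.83,fy=.83))
E
```

```text
time: 39.3
tcp_pos: [0.4391, 0.1122, 0.2598]
orientation: [0.709, 0.051, -0.702, 0.046]
ft_force: [-0.0, 0.6, -0.1]
width: 0.0001
```

View pics/g12.png

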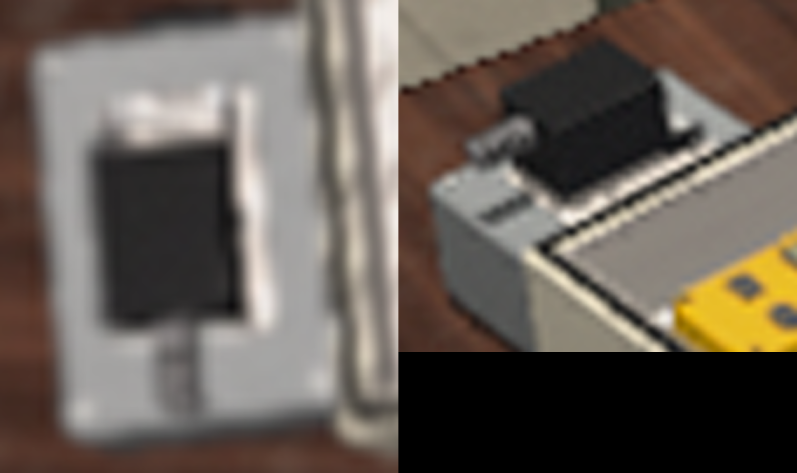

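Run:
```python
from lid import *
q=np.load("ch.npy");c,s=np.cos(q[2]),np.sin(q[2])
def loc(uv,z,cam=f):
    p=pix(cam,uv,z);d=p[:,:2]-q[:2];return (d@np.array([[c,-s],[s,c]])).round(4)
C=lambda P:(np.array(P,float)/.83/3+[80,310])
print("guard top far L,R, near R,L",loc(c2u(C([(91,140),(228,140),(243,318),(108,325)])),.114).tolist())
print("tab root,mid,end",loc(c2u(C([(178,322),(180,367),(183,412)])),.108).tolist())
g=robot.grab_frame("scene")
# right panel -> scene pixels
D=lambda P:((np.array(P,float)/.83-[480,0])*np.array([170/480,150/424])+[50,200])/3+[170,70]-.33
print("scene tab tip, top-near-right",loc(D([(487,150),(545,128)]),.106,g).tolist())
```

```text
guard top far L,R, near R,L [[0.0052, 0.2355], [0.0001, 0.1923], [-0.0566, 0.1926], [-0.0538, 0.235]]
tab root,mid,end [[-0.0546, 0.2141], [-0.0689, 0.2147], [-0.0831, 0.215]]
scene tab tip, top-near-right [[-0.075, 0.2153], [-0.048, 0.2113]]
```

```bash
cat > lp.py <<'E'
from h import *
q=np.load("ch.npy");c,s=np.cos(q[2]),np.sin(q[2])
def lplan(x,y,z):
    state();o=robot.get_obs();d=np.array(o["tcp_pos"])[:2]-q[:2];print("local",np.round([c*d[0]+s*d[1],-s*d[0]+c*d[1],o["tcp_pos"][2]],4))
    plan(q[0]+c*x-s*y,q[1]+s*x+c*y,z,90+np.degrees(q[2]))
E
python3 -c "
from lp import *
lplan(-.074,.215,.17)"
```

```text
t 39.5 tcp [0.4355 0.1118 0.2556] x [ 0.001  0.001 -1.   ] y [ 0.138 -0.99  -0.   ] F [-0.4  0.1  0.1] w -0.0001 q [-1.5   0.11  1.27  2.05 -0.12  1.06 -1.6 ]
local [-0.1147  0.001   0.2556]
turn [-0.  -0.1  0. ] shift after [ 0.086 -0.214 -0.041] y [ 0.14 -0.99  0.  ] z [-0.99 -0.14  0.  ]
```

```bash
python3 -m creep '[0,0,0,0,-0.02,0,0.2, 0,0,0,0,-0.04,-0.01,0.35, 0,0,0,0,-0.04,-0.01,0.35, 0,0,0,0.02,-0.04,-0.01,0.35, 0,0,0,0.03,-0.04,-0.011,0.35, 0,0,0,0.03,-0.03,0,0.35, 0,0,0,0.006,-0.004,0,0.35, 0,0,0,0,0,0,0.35]' 20
python3 - <<'E'
from lp import *
lplan(-.074,.215,.097)
for n,(r,c0,k) in {"top":((185,255,160,230),0,6),"scene":((110,190,180,260),0,6)}.items():
    im=robot.grab_frame(n)["pixels"][:,:,::-1]
    cv2.imwrite(f"pics/{n}13.png",cv2.resize(im[r[0]:r[1],r[2]:r[3]],(400,400),interpolation=cv2.INTER_CUBIC))
cv2.imwrite("pics/g13.png",np.hstack([cv2.imread("pics/top13.png"),cv2.imread("pics/scene13.png")]))
E
```

```text
time: 40.25
tcp_pos: [0.4464, 0.3272, 0.1679]
orientation: [-0.705, -0.047, 0.706, -0.051]
ft_force: [-0.6, -0.3, 1.2]
width: 0.0301
t 40.2 tcp [0.4464 0.3272 0.1679] x [-0.001 -0.006 -1.   ] y [ 0.137 -0.991  0.006] F [-0.6 -0.3  1.2] w 0.0301 q [-1.45  0.5   1.    1.93 -0.49  0.99 -1.65]
local [-0.0741  0.2128  0.1679]
turn [-0.1  0.1 -0.3] shift after [ 0.071 -0.002 -0.   ] y [ 0.14 -0.99  0.  ] z [-0.99 -0.14  0.  ]
```

View pics/g13.png

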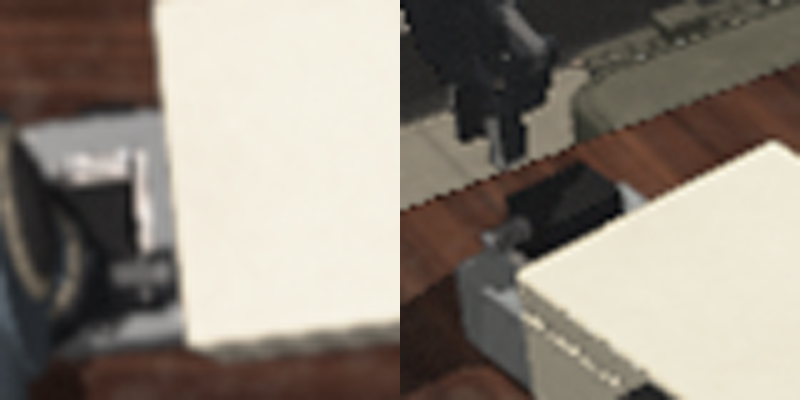

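```bash
python3 -m creep '[0,0,-0.3,0.015,-0.002,0,0.35, 0,0,0,0.02,0,0,0.35, 0,0,0,0.02,0,0,0.35, 0,0,0,0.01,0,0,0.35, 0,0,0,0.006,0,0,0.35, 0,0,0,0,0,0,0.35]' 20
python3 -c "
from lp import *
lplan(-.074,.215,.097)"
python3 -m creep '[0,0,0,0,0,0,0.2, 0,0,0,0,0,0,0.05, 0,0,0,0,0,0,0.05, 0,0,0,0,0,0,0.05, 0,0,0,0,0,0,0.05]' 20
python3 -c "
from lp import *
lplan(-.074,.215,.097)"
```

```text
time: 40.95
tcp_pos: [0.4476, 0.33, 0.1]
orientation: [0.706, 0.05, -0.705, 0.046]
ft_force: [0.7, -0.1, -0.7]
width: 0.0299
t 41.0 tcp [0.4476 0.33   0.1   ] x [ 0.001  0.005 -1.   ] y [ 0.136 -0.991 -0.005] F [ 0.7 -0.1 -0.7] w 0.0299 q [-1.37  0.58  0.9   1.98 -0.61  0.86 -1.57]
local [-0.0725  0.2154  0.1   ]
turn [-0.1 -0.1  0.3] shift after [0.003 0.    0.001] y [ 0.14 -0.99  0.  ] z [-0.99 -0.14  0.  ]
time: 41.45
tcp_pos: [0.4481, 0.3312, 0.101]
orientation: [0.707, 0.051, -0.704, 0.046]
ft_force: [-1.2, 1.9, 6.3]
width: 0.0113
t 41.5 tcp [0.4481 0.3312 0.101 ] x [ 0.003  0.007 -1.   ] y [ 0.137 -0.99  -0.007] F [-1.2  1.9  6.3] w 0.0113 q [-1.37  0.58  0.9   1.98 -0.61  0.87 -1.57]
local [-0.0719  0.2166  0.101 ]
turn [-0.1 -0.2  0.4] shift after [0.004 0.002 0.002] y [ 0.14 -0.99  0.  ] z [-0.99 -0.14  0.  ]
```

Run:
```python
import numpy as np
a=np.linspace(0,1.68,15);u,w=.0905,.03
x=-u*np.cos(a)+w*np.sin(a);z=u*np.sin(a)+w*np.cos(a)
print(np.c_[a[1:],-np.diff(z)*1000,-np.diff(x)*1000].round(1).tolist())
```

```text
[[0.1, -10.6, -4.2], [0.2, -10.0, -5.5], [0.4, -9.3, -6.6], [0.5, -8.4, -7.7], [0.6, -7.5, -8.7], [0.7, -6.4, -9.5], [0.8, -5.2, -10.2], [1.0, -3.9, -10.7], [1.1, -2.6, -11.1], [1.2, -1.3, -11.4], [1.3, 0.1, -11.4], [1.4, 1.5, -11.3], [1.6, 2.8, -11.1], [1.7, 4.1, -10.7]]
```

```bash
python3 -m creep '[0,0,0,-0.0106,0,-0.0042,0.05, 0,0,0,-0.01,0,-0.0055,0.05, 0,0,0,-0.0093,0,-0.0066,0.05, 0,0,0,-0.0084,0,-0.0077,0.05, 0,0,0,-0.0075,0,-0.0087,0.05, 0,0,0,-0.0064,0,-0.0095,0.05, 0,0,0,-0.0052,0,-0.0102,0.05]'
python3 -c "
from lp import *
lplan(-.074,.215,.097)"
python3 -m creep '[0,0,0,-0.0039,0,-0.0107,0.05, 0,0,0,-0.0026,0,-0.0111,0.05, 0,0,0,-0.0013,0,-0.0114,0.05, 0,0,0,0,0,-0.0114,0.05, 0,0,0,0.001,0,-0.0113,0.05, 0,0,0,0.002,0,-0.0111,0.05, 0,0,0,0.003,0,-0.0107,0.05, 0,0,0,0,0,0,0.05]'
python3 - <<'E'
from lp import *
lplan(-.045,.215,.22)
A=robot.grab_frame("top")["pixels"][185:255,160:230,::-1];B=robot.grab_frame("scene")["pixels"][90:180,180:270,::-1]
cv2.imwrite("pics/g14.png",np.hstack([cv2.resize(i,(400,400),interpolation=cv2.INTER_CUBIC) for i in(A,B)]))
E
```

```text
time: 42.15
tcp_pos: [0.4982, 0.3384, 0.1578]
orientation: [-0.705, -0.051, 0.706, -0.046]
ft_force: [-1.2, 6.2, -3.6]
width: 0.0114
t 42.1 tcp [0.4982 0.3384 0.1578] x [-0.002  0.007 -1.   ] y [ 0.138 -0.99  -0.007] F [-1.2  6.2 -3.6] w 0.0114 q [-1.32  0.58  0.94  1.83 -0.55  1.02 -1.59]
local [-0.0212  0.2167  0.1578]
turn [-0.1  0.1  0.4] shift after [0.061 0.002 0.053] y [ 0.14 -0.99  0.  ] z [-0.99 -0.14  0.  ]
time: 42.95
tcp_pos: [0.5766, 0.3498, 0.16]
orientation: [0.706, 0.051, -0.705, 0.046]
ft_force: [-1.7, 6.3, 1.9]
width: 0.0113
t 43.0 tcp [0.5766 0.3498 0.16  ] x [ 0.     0.008 -1.   ] y [ 0.137 -0.99  -0.008] F [-1.7  6.3  1.9] w 0.0113 q [-1.18  0.68  0.9   1.65 -0.59  1.1  -1.55]
local [0.058  0.2172 0.16  ]
turn [-0.1 -0.1  0.4] shift after [-0.06   0.002  0.103] y [ 0.14 -0.99  0.  ] z [-0.99 -0.14  0.  ]
```

View pics/g14.png

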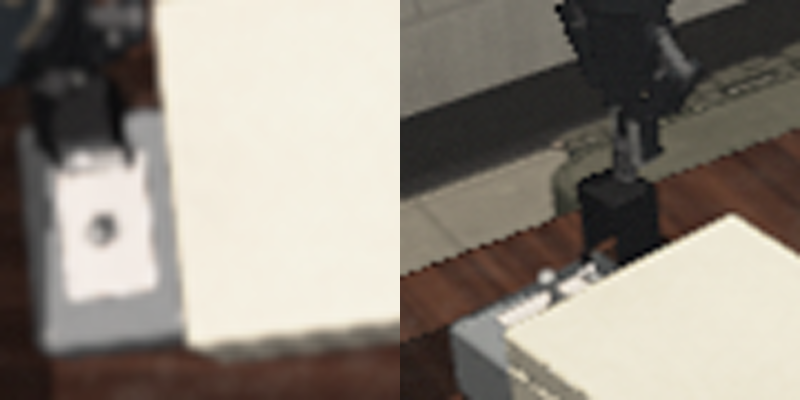

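```bash
python3 -m creep '[0,0,0,0.003,0,-0.008,0.05, 0,0,0,0.003,0,-0.008,0.05, 0,0,0,0,0,0,0.35, 0,0,0,0,0,0,0.35, 0,0,0,0,0,0,0.35, 0,0,0,-0.02,0,0,0.35, 0,0,0,-0.03,0,0,0.35, 0,0,0,-0.04,0,0.02,0.3]'
python3 - <<'E'
from lp import *
f=robot.grab_frame("top");p=pix(f,[(177.5,224.9)],.106)[0];d=p[:2]-q[:2];print("toggle tip local",np.round([c*d[0]+s*d[1],-s*d[0]+c*d[1]],4))
lplan(-.058,.215,.18)
E
```

```text
time: 43.85
tcp_pos: [0.5726, 0.3454, 0.2435]
orientation: [0.706, 0.049, -0.705, 0.047]
ft_force: [1.4, 1.0, 0.9]
width: 0.0257
toggle tip local [-0.0243  0.2119]
t 43.9 tcp [0.573  0.346  0.2516] x [ 0.007  0.01  -1.   ] y [ 0.136 -0.991 -0.009] F [ 1.7 -1.4  4. ] w 0.0253 q [-1.22  0.59  0.97  1.57 -0.51  1.24 -1.6 ]
local [0.0539 0.214  0.2516]
turn [-0.2 -0.5  0.5] shift after [ 0.072 -0.001  0.112] y [ 0.14 -0.99  0.  ] z [-0.99 -0.14  0.  ]
```

```bash
python3 -m creep '[-0.2,-0.5,0.5,0,0,0.03,0, 0,0,0,0,0,0.04,0, 0,0,0,0,0,0.035,0, 0,0,0,0.03,-0.001,0.008,0, 0,0,0,0.03,0,0,0, 0,0,0,0.012,0,0,0, 0,0,0,0,0,0,0, 0,0,0,0,0,0,0]'
python3 - <<'E'
from lp import *
lplan(-.057,.214,.095)
A=robot.grab_frame("top")["pixels"][185:255,160:230,::-1];B=robot.grab_frame("scene")["pixels"][90:180,180:270,::-1]
cv2.imwrite("pics/g15.png",np.hstack([cv2.resize(i,(400,400),interpolation=cv2.INTER_CUBIC) for i in(A,B)]))
E
```

```text
time: 44.7
tcp_pos: [0.461, 0.3315, 0.1731]
orientation: [-0.704, -0.048, 0.707, -0.051]
ft_force: [-0.4, -1.0, 0.3]
width: 0.0001
t 44.7 tcp [0.461  0.3315 0.1731] x [-0.004 -0.004 -1.   ] y [ 0.139 -0.99   0.003] F [-0.4 -1.   0.3] w 0.0001 q [-1.41  0.51  0.98  1.89 -0.49  1.01 -1.65]
local [-0.0591  0.215   0.1731]
turn [ 0.   0.3 -0.2] shift after [ 0.078  0.001 -0.002] y [ 0.14 -0.99  0.  ] z [-0.99 -0.14  0.  ]
```

View pics/g15.png

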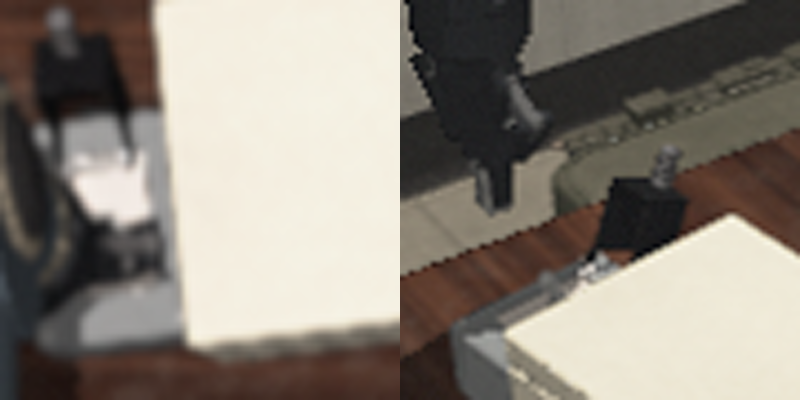

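```bash
python3 -m creep '[0,0.3,-0.2,0.02,0.001,0,0, 0,0,0,0.025,0,0,0, 0,0,0,0.02,0,0,0, 0,0,0,0.013,0,0,0, 0,0,0,0,0,0,0]'
python3 -c "
from lp import *
lplan(-.022,.213,.095)"
python3 -m creep '[0,0,0,0,0,-0.004,0, 0,0,0,0,0,-0.006,0, 0,0,0,0,0,-0.006,0, 0,0,0,0,0,-0.006,0, 0,0,0,0,0,-0.005,0, 0,0,0,0,0,-0.004,0]'
python3 -c "
from lp import *
lplan(-.022,.213,.095)"
python3 -m creep '[0,0,0,0,0,-0.003,0, 0,0,0,0,0,-0.002,0, 0,0,0,0,0,0,0]'
python3 -c "
from lp import *
lplan(-.022,.213,.095)"
```

```text
time: 45.3
tcp_pos: [0.4595, 0.3304, 0.0934]
orientation: [-0.705, -0.049, 0.706, -0.05]
ft_force: [-0.1, 0.5, -0.1]
width: 0.0
t 45.3 tcp [0.4595 0.3304 0.0934] x [-0.002 -0.001 -1.   ] y [ 0.14  -0.99   0.001] F [-0.1  0.5 -0.1] w 0.0 q [-1.33  0.6   0.88  1.96 -0.61  0.87 -1.56]
local [-0.0607  0.2142  0.0934]
turn [ 0.1  0.1 -0.1] shift after [-0.002  0.001 -0.039] y [ 0.14 -0.99  0.  ] z [-0.99 -0.14  0.  ]
time: 45.9
tcp_pos: [0.4909, 0.3352, 0.0943]
orientation: [-0.705, -0.05, 0.706, -0.05]
ft_force: [-1.6, -0.0, 2.1]
width: 0.0002
t 45.9 tcp [0.4909 0.3352 0.0943] x [-0.001  0.    -1.   ] y [ 0.14 -0.99 -0.  ] F [-1.6 -0.   2.1] w 0.0002 q [-1.28  0.64  0.87  1.89 -0.62  0.9  -1.54]
local [-0.0289  0.2146  0.0943]
turn [0.1 0.1 0. ] shift after [-0.001  0.002 -0.007] y [ 0.14 -0.99  0.  ] z [-0.99 -0.14  0.  ]
time: 46.2
tcp_pos: [0.4936, 0.3356, 0.094]
orientation: [-0.703, -0.05, 0.707, -0.05]
ft_force: [-5.8, -1.3, 7.0]
width: 0.0
t 46.2 tcp [0.4936 0.3356 0.094 ] x [-0.006 -0.    -1.   ] y [ 0.141 -0.99  -0.   ] F [-5.8 -1.3  7. ] w 0.0 q [-1.27  0.64  0.86  1.88 -0.62  0.91 -1.53]
local [-0.0262  0.2147  0.094 ]
turn [0.1 0.3 0. ] shift after [-0.001  0.002 -0.004] y [ 0.14 -0.99  0.  ] z [-0.99 -0.14  0.  ]
```

```bash
python3 -m creep '[0,0,0,0,0,-0.002,0, 0,0,0,0,0,-0.001,0, 0,0,0,0,0,0,0, 0,0,0,0,0,0,0]'
python3 -c "
from lp import *
lplan(-.022,.213,.095)"
python3 -m creep '[0,0,0,0,0,0.004,0, 0,0,0,0,0,0.01,0, 0,0,0,0,0,0.02,0, 0,0,0,-0.03,0,0.01,0, 0,0,0,-0.05,0,0,0, 0,0,0,-0.05,0,0,0, 0,0,0,-0.02,0,0,0, 0,0,0,0,0,0,0]'
python3 - <<'E'
from lp import *
lplan(.135,.214,.245)
A=robot.grab_frame("top")["pixels"];B=robot.grab_frame("scene")["pixels"]
np.savez("after.npz",A=A,B=B)
E
```

```text
time: 46.6
tcp_pos: [0.4938, 0.3357, 0.0939]
orientation: [-0.701, -0.05, 0.71, -0.05]
ft_force: [-12.4, -2.1, 12.7]
width: -0.0001
t 46.6 tcp [0.4938 0.3357 0.0939] x [-0.012 -0.001 -1.   ] y [ 0.141 -0.99  -0.001] F [-12.4  -2.1  12.7] w -0.0001 q [-1.27  0.65  0.86  1.88 -0.62  0.92 -1.53]
local [-0.026   0.2147  0.0939]
turn [0.2 0.7 0. ] shift after [-0.001  0.002 -0.004] y [ 0.14 -0.99  0.  ] z [-0.99 -0.14  0.  ]
time: 47.4
tcp_pos: [0.457, 0.3307, 0.2474]
orientation: [0.707, 0.051, -0.704, 0.048]
ft_force: [1.2, 0.2, -0.9]
width: -0.0
t 47.4 tcp [0.457  0.3307 0.2474] x [ 0.005  0.005 -1.   ] y [ 0.14  -0.99  -0.004] F [ 1.2  0.2 -0.9] w -0.0 q [-1.49  0.41  1.06  1.83 -0.4   1.13 -1.72]
local [-0.0631  0.2148  0.2474]
turn [ 0.1 -0.3  0.2] shift after [ 0.002  0.001 -0.198] y [ 0.14 -0.99  0.  ] z [-0.99 -0.14  0.  ]
```

```bash
python3 -m creep '[0,0,0.2,0,0,-0.03,0, 0,0,0,0,0,-0.045,0, 0,0,0,0,0,-0.045,0, 0,0,0,0,0,-0.045,0, 0,0,0,0,0,-0.03,0, 0,0,0,0,0,0,0]'
python3 - <<'E'
from lp import *
lplan(.125,.214,.150)
f=robot.grab_frame("top");im=f["pixels"]
np.savez("after.npz",A=im,B=robot.grab_frame("scene")["pixels"])
W=lambda x,y,z:(q[0]+c*x-s*y,q[1]+s*x+c*y,z)
for n,x in(("off",-.026),("on",-.005)): print(n,proj(f,[W(x,.2145,.106)]).round(1))
g=cv2.cvtColor(im,cv2.COLOR_RGB2GRAY);print(g[208:238,170:188:1])
E
```

```text
time: 48.1
tcp_pos: [0.6507, 0.3554, 0.2398]
orientation: [-0.705, -0.046, 0.706, -0.051]
ft_force: [0.3, 0.4, -1.2]
width: 0.0
t 48.1 tcp [0.6507 0.3554 0.2398] x [-0.002 -0.008 -1.   ] y [ 0.137 -0.991  0.008] F [ 0.3  0.4 -1.2] w 0.0 q [-1.07  0.72  0.92  1.37 -0.57  1.32 -1.57]
local [0.1321 0.2125 0.2398]
turn [-0.1  0.2 -0.4] shift after [ 0.09  -0.001  0.007] y [ 0.14 -0.99  0.  ] z [-0.99 -0.14  0.  ]
off [[176.7 225.5]]
on [[176.2 219. ]]
[[ 72 129 156 162 161 159 159 160 159 158 138  93  86 135 155 156 155 155]
 [ 74 130 157 161 159 159 158 159 159 159 148 106  81 127 151 156 157 156]
 [ 78 128 156 159 158 157 156 158 158 159 156 131  92 115 150 158 156 156]
 [ 81 125 157 168 169 159 154 160 161 164 178 180 129 126 175 173 160 156]
 [ 93 127 166 194 204 186 169 173 176 178 196 204 151 147 204 188 162 156]
 [121 141 171 200 216 206 192 192 193 193 200 198 156 168 215 189 160 157]
 [155 166 168 180 193 198 198 202 205 213 217 210 185 205 224 184 156 156]
 [184 195 185 194 210 216 218 220 223 228 231 228 222 229 229 184 154 156]
 [203 223 221 227 234 235 234 233 234 234 235 23
[... 902 characters left out ...]
237 237 237 233 200 165]
 [168 216 235 237 239 239 238 238 236 237 236 237 237 237 237 234 209 172]
 [171 219 236 237 239 239 238 237 237 237 236 236 237 237 237 235 217 179]
 [172 218 237 237 238 239 238 238 237 237 236 237 237 236 237 236 227 190]
 [168 208 232 237 238 239 238 238 237 237 236 237 237 237 237 237 234 197]
 [165 201 229 236 238 239 238 237 238 238 237 237 237 237 237 239 236 199]
 [165 200 229 237 238 239 239 238 238 239 238 238 237 236 235 235 231 191]
 [163 195 228 237 238 238 236 235 235 236 236 235 229 223 218 210 201 173]
 [161 184 223 234 231 225 219 210 202 203 210 209 197 187 178 168 165 159]
 [158 169 193 205 198 189 180 168 161 159 164 167 163 161 160 158 158 159]]
```

```bash
python3 -m creep '[0,0,0,0.03,0,0,0, 0,0,0,0.035,0,0,0, 0,0,0,0.025,0,0,0, 0,0,0,0.004,0,0,0, 0,0,0,0,0,0,0]'
python3 -m creep '[0,0,0,0,0,0.015,0, 0,0,0,0,0,0.015,0, 0,0,0,0,0,0.012,0, 0,0,0,0,0,0.012,0, 0,0,0,0,0,0.012,0, 0,0,0,0,0,0.01,0, 0,0,0,0,0,0.01,0]'
python3 -c "
from lp import *
lplan(.03,.214,.150)"
python3 -m creep '[0,0,0,0,0,0.008,0, 0,0,0,0,0,0.006,0, 0,0,0,0,0,0,0]'
python3 -c "
from lp import *
lplan(.03,.214,.150)"
```

```text
time: 48.7
tcp_pos: [0.6465, 0.3574, 0.1493]
orientation: [-0.704, -0.049, 0.706, -0.051]
ft_force: [0.0, 0.4, -0.1]
width: -0.0001
time: 49.4
tcp_pos: [0.5868, 0.3482, 0.1718]
orientation: [0.726, 0.053, -0.684, 0.044]
ft_force: [23.6, 3.5, 54.9]
width: -0.0003
t 49.4 tcp [0.5868 0.3482 0.1718] x [ 0.058  0.017 -0.998] y [ 0.137 -0.99  -0.009] F [23.6  3.5 54.9] w -0.0003 q [-1.2   0.66  0.93  1.66 -0.59  1.06 -1.54]
local [0.0678 0.2142 0.1718]
turn [-0.1 -3.4  0.5] shift after [0.022 0.    0.038] y [ 0.14 -0.99  0.  ] z [-0.99 -0.14  0.  ]
time: 49.7
tcp_pos: [0.575, 0.3466, 0.1759]
orientation: [0.727, 0.054, -0.683, 0.043]
ft_force: [18.6, 1.8, 63.6]
width: 0.0002
t 49.7 tcp [0.575  0.3466 0.1759] x [ 0.061  0.021 -0.998] y [ 0.137 -0.991 -0.012] F [18.6  1.8 63.6] w 0.0002 q [-1.23  0.64  0.94  1.69 -0.58  1.05 -1.55]
local [0.056  0.2142 0.1759]
turn [-0.1 -3.6  0.7] shift after [0.026 0.    0.026] y [ 0.14 -0.99  0.  ] z [-0.99 -0.14  0.  ]
```

```bash
python3 -m creep '[0,0,0,-0.01,0,0,0, 0,0,0,-0.01,0,0,0, 0,0,0,0,0,0,0]'
python3 - <<'E'
from lp import *
lplan(.03,.214,.176)
A=robot.grab_frame("top")["pixels"][175:245,160:230,::-1];B=robot.grab_frame("scene")["pixels"][90:180,180:270,::-1]
cv2.imwrite("pics/g16.png",np.hstack([cv2.resize(i,(400,400),interpolation=cv2.INTER_CUBIC) for i in(A,B)]))
E
```

```text
time: 50.0
tcp_pos: [0.5573, 0.3445, 0.1813]
orientation: [0.712, 0.052, -0.698, 0.047]
ft_force: [3.0, -0.9, 26.2]
width: 0.0
t 50.0 tcp [0.5573 0.3445 0.1813] x [ 0.019  0.007 -1.   ] y [ 0.14  -0.99  -0.004] F [ 3.  -0.9 26.2] w 0.0 q [-1.24  0.63  0.94  1.69 -0.56  1.09 -1.56]
local [0.0381 0.2147 0.1813]
turn [ 0.1 -1.2  0.3] shift after [0.005 0.001 0.008] y [ 0.14 -0.99  0.  ] z [-0.99 -0.14  0.  ]
```

```bash
python3 -m creep '[0,0,0,-0.02,0,0,0, 0,0,0,-0.03,0,0,0, 0,0,0,-0.01,0,-0.02,0, 0,0,0,0,0,-0.04,0, 0,0,0,0,0,-0.03,0, 0,0,0,0,0,0,0]'
python3 - <<'E'
from lp import *
lplan(.13,.2145,.125)
f=robot.grab_frame("top");im=f["pixels"]
W=lambda x,y,z:(q[0]+c*x-s*y,q[1]+s*x+c*y,z)
for a in(0,1.4,2.0): print(a,proj(f,[W(.0195-.1035*np.cos(a)+.03*np.sin(a),.2145,.076+.1035*np.sin(a)+.03*np.cos(a)),W(.0195-.05*np.cos(a)+.036*np.sin(a),.2145,.076+.05*np.sin(a)+.036*np.cos(a))]).round(0).tolist())
print(cv2.cvtColor(im,cv2.COLOR_RGB2GRAY)[180:240:2,162:190:2])
E
```

```text
time: 50.7
tcp_pos: [0.6416, 0.3551, 0.232]
orientation: [0.707, 0.048, -0.704, 0.051]
ft_force: [0.3, -0.4, -0.0]
width: 0.0
t 50.7 tcp [0.6416 0.3551 0.232 ] x [ 0.005 -0.003 -1.   ] y [ 0.139 -0.99   0.004] F [ 0.3 -0.4 -0. ] w 0.0 q [-1.09  0.71  0.92  1.41 -0.57  1.29 -1.56]
local [0.1231 0.2134 0.232 ]
turn [ 0.  -0.2 -0.2] shift after [ 0.107 -0.001 -0.007] y [ 0.14 -0.99  0.  ] z [-0.99 -0.14  0.  ]
0 [[178.0, 244.0], [176.0, 227.0]]
1.4 [[170.0, 203.0], [173.0, 202.0]]
2.0 [[170.0, 186.0], [174.0, 195.0]]
[[ 25  27  28  27  26  26  26  26  28  28  37  51  50  55]
 [ 29  28  26  27  25  37  36  46  54  59  61  62  63  63]
 [ 30  28  26  26  37  50  51  53  56  59  59  59  80 158]
 [ 27  25  24  31  46  46  47  49  52  55  53  53 112 235]
 [ 29  29  27  45  54  54  53  53  56  59  61  64 116 236]
 [ 35  34  32  55  63  60  61  64  62  65  69  69 107 233]
 [ 32  29  32  57  58  56  57  63  58  57  61  61  81 226]
 [ 33  30  41  63  60  61  63  66  61  62  65  63  72 219]
 [ 34  30  43  55  56  59  58  54  58  62  62  60  63 213]
 [ 34  32  47  57  56  62  60  58  60  62  64  61
[... 490 characters left out ...]
6 104  53  55  67  72  91 121 155 233 230 152 153]
 [ 33  75 145 126 175 204 196 180 233 233 236 230 158 156]
 [ 33  62 132 157 219 238 221 189 202 235 236 234 180 156]
 [ 29  60 133 159 203 237 227 148 127 219 236 237 197 155]
 [ 28  69 154 158 184 236 230 138 102 186 233 237 193 156]
 [ 25  62 152 159 178 236 236 194 141 196 236 237 185 156]
 [ 24  40 130 159 167 235 239 237 226 235 237 237 200 157]
 [ 27  36 128 158 171 236 238 238 237 236 237 237 217 160]
 [ 31  39 127 158 168 232 238 238 237 237 237 237 234 164]
 [ 34  40 127 157 165 229 238 238 238 238 237 235 232 160]
 [ 33  36 122 159 161 223 231 219 203 209 198 179 165 157]
 [ 31  34 115 157 156 162 163 160 155 157 157 158 158 158]]
```

```bash
python3 -m creep '[0,0,0,0.03,-0.001,0,0, 0,0,0,0.035,0,0,0, 0,0,0,0.025,0,0,0, 0,0,0,0.012,0,0,0, 0,0,0,0,0,0.01,0, 0,0,0,0,0,0.015,0, 0,0,0,0,0,0.015,0, 0,0,0,0,0,0.01,0]'
python3 -c "
from lp import *
lplan(.05,.2145,.13)"
python3 -m creep '[0,0,0,0,0,0.008,0, 0,0,0,0,0,0.008,0, 0,0,0,0,0,0,0]'
python3 - <<'E'
from lp import *
lplan(.035,.2145,.13)
print(cv2.cvtColor(robot.grab_frame("top")["pixels"],cv2.COLOR_RGB2GRAY)[190:250:2,162:190:2])
E
```

```text
time: 51.55
tcp_pos: [0.5877, 0.3498, 0.1303]
orientation: [0.706, 0.049, -0.705, 0.05]
ft_force: [-0.0, 0.7, -0.6]
width: -0.0002
t 51.5 tcp [0.5877 0.3498 0.1303] x [ 0.001 -0.001 -1.   ] y [ 0.141 -0.99   0.001] F [-0.   0.7 -0.6] w -0.0002 q [-1.16  0.73  0.88  1.64 -0.63  1.07 -1.52]
local [0.069  0.2157 0.1303]
turn [ 0.1 -0.1 -0.1] shift after [0.    0.001 0.019] y [ 0.14 -0.99  0.  ] z [-0.99 -0.14  0.  ]
time: 51.85
tcp_pos: [0.5717, 0.3476, 0.1285]
orientation: [-0.705, -0.049, 0.706, -0.051]
ft_force: [0.2, 0.8, 0.7]
width: 0.0003
t 51.9 tcp [0.5717 0.3476 0.1285] x [-0.001 -0.003 -1.   ] y [ 0.141 -0.99   0.003] F [0.2 0.8 0.7] w 0.0003 q [-1.18  0.71  0.89  1.68 -0.62  1.06 -1.52]
local [0.0528 0.2157 0.1285]
turn [ 0.1  0.1 -0.1] shift after [-0.002  0.001  0.018] y [ 0.14 -0.99  0.  ] z [-0.99 -0.14  0.  ]
[[ 51  68  43  70 107  55  22  25  64  79  74  72  93 228]
 [ 42  42  38  75  96  40  21  25  63  77  82  88  92 222]
 [ 41  42  52  75  50  29  21  23  26  48  62  48  53 216]
 [ 42  49  65  46  34  22  21  22  25  46  61  31  37 212]
 [ 42  43  37  26  25  20  21  
[... 803 characters left out ...]
4  77 109  58  38  38  40  41  40  28 139 181 156]
 [ 24  39  77 123  66  38  40  41  40  41  39 116 195 157]
 [ 27  35  75 123  72  39  40  40  41  41  48 109 213 160]
 [ 31  37  74 123  81  38  40  41  43  42  39  95 228 164]
 [ 33  38  72 123  90  43  36  64  70  70  80 101 218 160]
 [ 32  36  68 129 149 148 153 126 106 145 176 166 162 157]
 [ 31  33  63 129 157 160 156  97  85 133 158 158 159 158]
 [ 27  27  61 130 157 157 153 111  99 130 159 156 157 158]
 [ 25  23  76 162 158 158 155 114 101 115 157 156 153 148]
 [ 23  23  80 170 152 148 144 127 107 105 110 108 100  86]
 [ 28  25  46  99  99  85  75  72  68  59  59  57  55  53]
 [ 29  31  30  48  56  57  61  62  60  59  59  63  65  72]]
```

```bash
python3 -m creep '[0,0,0,-0.03,0,0,0, 0,0,0,-0.04,0,0,0, 0,0,0,-0.05,0,0,0, 0,0,0,-0.05,0,0,0, 0,0,0,-0.03,0,0,0, 0,0,0,0,0,0,0, 0,0,0,0,0,0,0, 0,0,0,0,0,0,0]'
python3 - <<'E'
from lp import *
state()
f=robot.grab_frame("top");A=cv2.cvtColor(f["pixels"],cv2.COLOR_RGB2GRAY).astype(int)
B=cv2.imread("pics/top0.png",0).astype(int)
d=np.abs(A-B);print("carton/tape diff mean,max",d[160:200,302:380].mean().round(2),d[160:200,302:380].max())
W=lambda x,y,z:(q[0]+c*x-s*y,q[1]+s*x+c*y,z)
p=proj(f,[W(-.0985,y,.118) for y in(.16,.0,-.16)]+[W(-.132,0,.111)]).round(1);print("expected lid front edge / tab tip",p.tolist())
for u,v in p: print(A[int(v)-5:int(v)+6,int(round(u))])
g=A[214:248,176];print("guard column x=176",g)
E
```

```text
time: 52.7
tcp_pos: [0.5721, 0.348, 0.3263]
orientation: [-0.704, -0.048, 0.706, -0.051]
ft_force: [-0.8, 0.9, 0.0]
width: -0.0001
t 52.7 tcp [0.5721 0.348  0.3263] x [-0.003 -0.005 -1.   ] y [ 0.14  -0.99   0.004] F [-0.8  0.9  0. ] w -0.0001 q [-1.24  0.55  1.02  1.46 -0.47  1.39 -1.64]
carton/tape diff mean,max 0.64 6
expected lid front edge / tab tip [[195.4, 246.1], [246.8, 240.0], [298.1, 233.9], [248.1, 250.9]]
[239 239 239 229 183 116  67  61  61  57  56]
[240 240 234 193 113  53  42  44  46  46  47]
[240 240 240 230 185 121  96  87  75  66  62]
[48 48 47 46 41 49 57 59 57 54 56]
guard column x=176 [192 172 138  74  37  38  38  39  39  39  40  39  40  39  38  40  40  40
  41  43  63 104 126 111  97 108 112 112 114 121 128 103  71  62]
```

Lid edge and tab are within about a pixel of where a shut lid should be, the guard is shut, and the carton and tape haven't moved. I'm handing in the job.

```bash
python3 -c "
from plant import robot
print(robot.finish_job())"
```

```text
the job is handed in; nothing more can be done
None
```

The job is done and handed in at about 53 s of robot time. All four items lie flat and side by side on the rack, the lid is shut, the toggle is on and the guard is closed over it.

**What I did, in order:**
1. I placed both meters and both flashlights on the rack; a picture taken before the lid moved showed them apart.
2. I pushed the lid down slowly along its arc and pressed it shut. I let the press build to about 71 N at the fingertips.
3. I lifted the guard by its tab and threw it back until it stood open.
4. I pushed the toggle away until it hit its stop.
5. I tipped the guard forward and it dropped shut.

**What my last checks showed:**
- **Lid:** the pull tab stopped at 0.111 m, its height when shut. In the last frame the lid's front edge was within about a pixel of where a shut lid's should be.
- **Toggle:** it met a firm stop (about 12 N) where the "on" position was expected. The image before the guard closed showed it leaning away.
- **Guard:** it shows in the same place in the image as when it was shut at the start.
- **Carton, timer and tape roll:** that part of the image is unchanged from the start.

**What went wrong:** on the first try at closing the guard, the fingertips rode up onto its tab, with about 64 N upward on the fingers. I backed off and pushed again lower down, and it closed. By then I had used up my 16 picture views, so I confirmed the guard and the final lid state from pixel values only.

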